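# Sort the grinder screws into the gauge tray and dry them

## Robot

A 6-joint arm with a two-finger parallel gripper is mounted at the origin on the work surface. World frame = base frame: x ahead of the robot, y to its left, z up, the work surface at z = 0. Lengths are in m, angles in degrees, forces in N, time in s.
With the tool pointing down it reaches from about 0.35 to 0.875 m from the base axis. Payload 4.2 kg.
Tool frame: the origin (TCP) lies midway between the tips of the shut fingers; the grasp point (between the pads) lies 19 mm behind it; x points along the fingers, y is the direction in which the jaws open and shut, and the axes are right-handed (so a half turn about x gives the same grasp; the last joint's range is limited). The gripper opens to 87 mm and grips with 3 to 60 N. Pads are 19 mm wide; open, the fingers measure 117 mm over their backs; the gripper's body (75 mm by 190 mm) begins 51 mm behind the grasp point.
Start: joints at [87.296, 22.042, 0.453, 0, -68.411, -14.817], TCP at [0.188, 0.596, 0.223] pointing down, gripper open.
Joint ranges: [-179.83, 179.83], [-69.29, 118.12], [-61.27, 80.66], [-181.25, 117.63], [-171.15, -9.14], [-177.46, 177.46]. Speed limits (degrees/s): [159.86, 159.86, 180, 180, 180, 180].

## Interface

Orientations are given as a 3x3 rotation matrix whose columns are the frame's x, y, z axes.
In Python, from station import r gives the robot as it stands.
- The arm moves only by the tool play_rows, never from a script. Its argument "plan" is a list that holds one entry, the list of rows, each a list of 6 numbers: the shift along the tool's x, y, z in cm, then the turn, a rotation vector about the tool's x, y, z in units of 10 degrees (1.0 is 10 degrees). A call has 1 to 5 rows; each row is the pose to reach, as a shift and turn from the pose commanded when the call began, along the tool's axes at that moment; what a row does not reach only later rows make up. A row lasts 1/8 s, in which the tool goes at most 62.5 mm and 10.7 degrees, less where a joint would pass 70% of its speed; a pose out of reach is approached as far as the arm can. A call with a gripper value outside its range is refused whole. "hand" is the opening, from 0 (shut) to 1 (fully open), set as the call begins (left out, the last holds). The fingers move at their own pace and stop on an object; the grip force is fixed at half the most. Time passes only in rows, so rows that repeat a pose let the fingers close. It gives the time, the measured TCP pose, the force and the opening at its end, in the units of the state.
- r.sense(): the state, without advancing time (a new reading comes with each control period).
- r.capture(name): name is "side" or "top" or "wrist"; returns (picture, depth): 400x640x3 uint8, blue, green, red; 400x640 float32, m along the optical axis (not along the pixel's ray), 0 where there is no reading.
- r.get_calibration(name): a dict with "vfov" (degrees; the focal length in pixels is half the picture's height over the tangent of half this angle, whatever the lens; pixels are square), "cx", "cy" (the principal point, pixels), "rvec" (rotation vector, rad) and "tvec" (3), from world to camera coordinates, as OpenCV has them. Camera axes: x right, y down, z forward; pixel columns grow to the right and rows downward; lengths in m; the calibration is good to about 2 mm. The wrist camera is an equidistant fisheye: a pixel r from the principal point sees the ray r / f radians off the axis. A picture is of the moment at which its call begins: read the wrist's pose just before it. get_calibration takes no time and is no camera call; for the wrist camera it gives the pose at the moment of the call.
- r.finish_job(): hands the job in, once; it reports no verdict.
The state is a dict: "time_s": time; "joints": joint angles; "joint_velocities": joint speeds; "effort": joint torques, N m; "tcp_pos": TCP position; "ee_rot": TCP orientation; "wrist_force": force on the tool from outside, world axes, zero at the start; "moment": the same for the moment, N m; "gripper_width": opening from 0.0 (shut) to 1.0 (fully open).
Only numpy, scipy, OpenCV 4.12 (cv2) and the standard library are available. Lean on these libraries where they do the work, as an engineer would, in place of code of your own. Each camera call takes 0.05 s, during which the arm holds its last target.

## Task

The washed adjusting screws of the sample grinders lie mixed on the table: lay each one in a lane of the gauge tray that matches its thread pitch, threaded end towards the dryer, so that its thread drops fully into the notches of the gauge plates. When all are seated, slide the loaded tray fully home into the dryer, and then set the heat slider to the long mark. Leave the coffee bowl and the jar lid that stand among the screws where they are.

Things in the scene. Friction and masses are not known exactly. Their poses are not given: they have to be found in the camera images.
- screw1_mid (a point): FINE-pitch steel screw, 110 mm, 0.17 kg, may be absent (None): point on its axis at mid-shank, the place to grip. +x points from head to threaded end. Along x: square head -45 to -27 mm (29 mm square), smooth round shank -27 to +17 (20 dia), thread +17 to +65. Starts on the table on any flat of the head (axis 14 mm up; y, z mean nothing), threaded end roughly towards the dryer.
- screw1_thread (a point): Middle of the thread of screw 1, on its axis, 43 mm along +x from screw1_mid, same axes. FINE thread: 4 crests 8 mm apart centred on this point, 28 mm dia over the crests, 21.6 mm at the root. The crests are separate rings: rolling the screw does not move it along.
- screw2_mid (a point): FINE-pitch steel screw, 110 mm, 0.17 kg, may be absent (None): point on its axis at mid-shank, the place to grip. +x points from head to threaded end. Along x: square head -45 to -27 mm (29 mm square), smooth round shank -27 to +17 (20 dia), thread +17 to +65. Starts on the table on any flat of the head (axis 14 mm up; y, z mean nothing), threaded end roughly towards the dryer.
- screw2_thread (a point): Middle of the thread of screw 2, on its axis, 43 mm along +x from screw2_mid, same axes. FINE thread: 4 crests 8 mm apart centred on this point, 28 mm dia over the crests, 21.6 mm at the root. The crests are separate rings: rolling the screw does not move it along.
- screw3_mid (a point): FINE-pitch steel screw, 110 mm, 0.17 kg, may be absent (None): point on its axis at mid-shank, the place to grip. +x points from head to threaded end. Along x: square head -45 to -27 mm (29 mm square), smooth round shank -27 to +17 (20 dia), thread +17 to +65. Starts on the table on any flat of the head (axis 14 mm up; y, z mean nothing), threaded end roughly towards the dryer.
- screw3_thread (a point): Middle of the thread of screw 3, on its axis, 43 mm along +x from screw3_mid, same axes. FINE thread: 4 crests 8 mm apart centred on this point, 28 mm dia over the crests, 21.6 mm at the root. The crests are separate rings: rolling the screw does not move it along.
- screw4_mid (a point): COARSE-pitch steel screw, 110 mm, 0.17 kg, may be absent (None): point on its axis at mid-shank, the place to grip. +x points from head to threaded end. Along x: square head -45 to -27 mm (29 mm square), smooth round shank -27 to +17 (20 dia), thread +17 to +65. Starts on the table on any flat of the head (axis 14 mm up; y, z mean nothing), threaded end roughly towards the dryer.
- screw4_thread (a point): Middle of the thread of screw 4, on its axis, 43 mm along +x from screw4_mid, same axes. COARSE thread: 3 crests 13 mm apart centred on this point, 28 mm dia over the crests, 18 mm at the root. The crests are separate rings: rolling the screw does not move it along.
- screw5_mid (a point): COARSE-pitch steel screw, 110 mm, 0.17 kg, may be absent (None): point on its axis at mid-shank, the place to grip. +x points from head to threaded end. Along x: square head -45 to -27 mm (29 mm square), smooth round shank -27 to +17 (20 dia), thread +17 to +65. Starts on the table on any flat of the head (axis 14 mm up; y, z mean nothing), threaded end roughly towards the dryer.
- screw5_thread (a point): Middle of the thread of screw 5, on its axis, 43 mm along +x from screw5_mid, same axes. COARSE thread: 3 crests 13 mm apart centred on this point, 28 mm dia over the crests, 18 mm at the root. The crests are separate rings: rolling the screw does not move it along.
- gauge (a point): Gauge tray reference, in lane 3, 27 mm above the tray's underside, 23 above its floor. x: along the lanes into the dryer, z up. Five lanes along y, one screw each: lanes 1, 2, 3 at y = -110, -55, 0 mm FINE, lanes 4, 5 at +55, +110 mm COARSE. A screw is seated with screw_mid at x = 0 (or one notch nearer the handle), y = the lane's, z = 0, screw_thread at x = 43, z = 0, its +x along this +x.
- notch_fine (a point): On lane 2, at x = +43, y = -55, z = 0 mm from gauge, same axes: where a seated fine thread's middle lies. Each lane has here two upright dark steel gauge plates along x (6 mm thick, 10 mm gap) with saw-toothed top edges, fine: 5 teeth 8 mm apart, 45 degree flanks; the crests drop in between the teeth. An unseated or wrong thread stands 2 mm or more proud.
- notch_coarse (a point): On lane 4, at x = +43, y = +55, z = 0 mm from gauge, same axes: where a seated coarse thread's middle lies. As the fine lanes, but 4 teeth 13 mm apart. Thin dividers 29 mm high stand midway between lanes at x = 18 to 68 mm from gauge. In all lanes two plain posts at x = -19 to -24 mm from gauge carry the shank just before the head; at x = -15 to +15 the room beside and under the shank is free to the floor.
- tray_handle (a point): Middle of the tray's raised handle: round steel bar, 10 mm dia, 90 mm long along y, 66 mm above the tray's underside, at x = -135, y = 0, z = +39 mm from gauge, free to pinch from above. +x points into the dryer. The tray (aluminium, 0.6 kg, 282 mm wide, 155 deep, 12 mm rims) lies loose on the dryer's ledge between two guides (2.5 mm play each side).
- oven_mouth (a point): Bench dryer, white box 347 wide, 310 deep, 115 mm high: middle of its open mouth (287 x 60 mm) at the front face, level with ledge and chamber floor, 18 mm above the table. +x into the dryer, y along its front, z up. The ledge stands 190 mm out, its guides 16 mm higher. The tray slides along +x to the back stop; then the handle bar is at x = -65 mm here; at the start about -235.
- heat (a joint): Heat slider on top of the dryer: 0 to 0.12 m along +y of oven_mouth; stays where it is left, moves with about 2 N. The long heavy mark of its scale (the fifth of seven marks 20 mm apart) is at 0.08.
- heat_grip (a point): Centre of the slider's black grip: 20 mm wide along its track (y), 28 mm across (x), 36 mm tall, so its top is 18 mm above this point; a white line on top shows its middle. The flat track housing lies 18 mm below this point. Axes as oven_mouth.
- heat_mark (a point): Where heat_grip is when the slider stands at the long heavy mark (the mark itself is on the panel beside the track, on the side of the mouth). Axes as oven_mouth.
- bowl_a: Bystander to leave alone: white cupping bowl with coffee, 86 mm wide, 58 mm high, standing on the table near the screws. Origin at the centre of its underside.
- lid_a: Bystander to leave alone: steel jar lid, 80 mm wide, 9 mm high, standing on the table near the screws. Origin at the centre of its underside.

How it is judged:
By the outcome, as a careful person would: the job done as asked, in the order asked, and still so for the second after the job is handed in, with the robot touching nothing.
Of screw1, screw2, screw3, screw4, screw5 only 4 to 5 are there at a start; the rules pass over those that are not, and their reading is None.
At some moment in a run one of screw1, screw2, screw3, screw4, screw5 may be knocked a few centimetres aside while the robot is not near it.
Once in a run the grip may slacken for a moment while it holds something.
It also fails if it takes over 210 s, if anything falls off the work surface, if the arm or the gripper's body presses on something with over 40 N, if the wrist force passes 120 N, or if a joint passes its speed limit or range.

## Working session

There is one attempt and no reset: what is moved stays moved. The work goes in short steps, Python scripts to look and compute and a tool call to move; the robot and the scene stay as the last step left them, time stands still between calls to the robot, and variables do not carry over. Pictures are saved under pics/ and viewed, and the job is handed in when it is done.

Besides the shell and the picture viewer there is one more tool, called after "Request:" as name(argument=value, ...) on one line, values as JSON. play_rows: Moves the arm, as the interface text tells. Its arguments: {"type":"object","properties":{"plan":{"type":"array","items":{"type":"array","items":{"type":"array","items":{"type":"number"}}}},"hand":{"type":"number"}},"required":["plan"]}

```bash
ls; mkdir -p pics
python3 - <<'E'
from station import r
import cv2
s=r.sense();print(s)
for n in ("side","top","wrist"):
    c=r.get_calibration(n);print(n,c)
    p,d=r.capture(n);cv2.imwrite(f"pics/{n}0.png",p)
E
```

```text
pics
{'time_s': 0.0, 'joints': array([ 8.72971420e+01,  2.20911534e+01,  3.80229463e-01, -2.69254201e-02,
       -6.84126699e+01, -1.48154199e+01]), 'joint_velocities': array([ 0.04313897, -0.05263115, -0.0460565 ,  0.12234421,  0.0017893 ,
       -0.07945849]), 'effort': array([-1.43306097e-03, -3.90666175e+01,  1.87411469e+01,  4.21997845e+00,
        1.10638904e-02, -1.85866861e-04]), 'tcp_pos': array([0.18795375, 0.59543701, 0.22146391]), 'ee_rot': array([[-5.38208543e-04, -3.01174762e-01, -9.53568809e-01],
       [-2.13407397e-03, -9.53566430e-01,  3.01175215e-01],
       [-9.99997578e-01,  2.19708145e-03, -1.29511621e-04]]), 'wrist_force': array([-0.00691011, -0.52259757,  0.16143081]), 'moment': array([ 0.06627178, -0.02745657,  0.02830108]), 'gripper_width': 1.0019191646045231}
side {'vfov': 54.35599299208015, 'cx': 325.42099522521977, 'cy': 195.803498126891, 'rvec': array([ 0.42486491, -2.77852854,  1.0901433 ]), 'tvec': array([0.50866153, 0.16543207, 0.7669904 ])}
top {'vfov': 57.73628388282928, 'cx': 326.14429132390774, 'cy': 201.078938494189, 'rvec': array([ 2.14825085, -2.11926256,  0.18033359]), 'tvec': array([-0.01054555,  0.51379677,  0.91905797])}
wrist {'vfov': 65.70646984690485, 'cx': 318.9118241261163, 'cy': 199.54782142415394, 'rvec': array([-1.75632763,  2.39677199,  0.30934333]), 'tvec': array([ 0.62338855, -0.02985038,  0.38896724])}
```

View pics/top0.png

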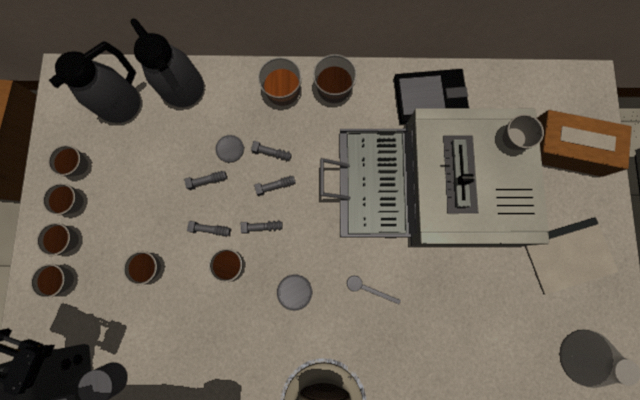

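View pics/side0.png

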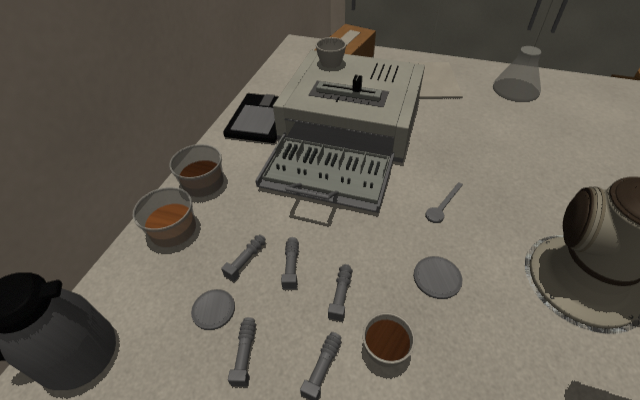

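View pics/wrist0.png

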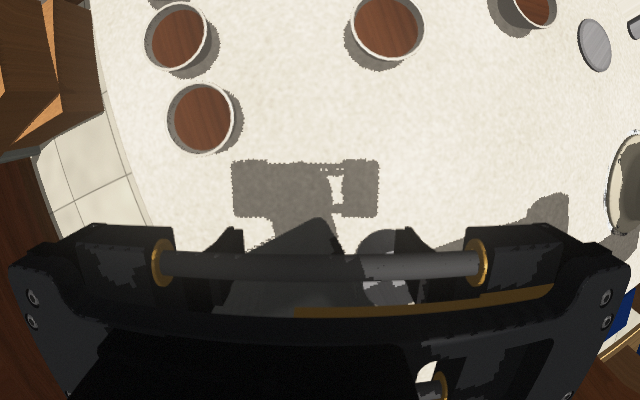

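```bash
cat > h.py <<'E'
from station import r
import numpy as np, cv2
from scipy.spatial.transform import Rotation as R
def cal(n):
    c=r.get_calibration(n); c['f']=200/np.tan(np.radians(c['vfov'])/2)
    c['R']=R.from_rotvec(c['rvec']).as_matrix(); c['C']=-c['R'].T@np.array(c['tvec']); c['n']=n; return c
def ray(c,uv):
    uv=np.atleast_2d(np.array(uv,float)); x=(uv[:,0]-c['cx'])/c['f']; y=(uv[:,1]-c['cy'])/c['f']
    if c['n']=='wrist':
        th=np.hypot(x,y); k=np.where(th>1e-9,np.sin(th)/np.maximum(th,1e-9),1)
        d=np.stack([x*k,y*k,np.cos(th)],1)
    else: d=np.stack([x,y,np.ones_like(x)],1)
    return d@c['R']
def onz(c,uv,z):
    d=ray(c,uv); return c['C']+d*((z-c['C'][2])/d[:,2])[:,None]
def proj(c,P):
    P=np.atleast_2d(P); q=P@c['R'].T+np.array(c['tvec'])
    if c['n']=='wrist':
        rr=np.hypot(q[:,0],q[:,1]); th=np.arctan2(rr,q[:,2]); k=th/np.maximum(rr,1e-12)
        return np.stack([q[:,0]*k*c['f']+c['cx'],q[:,1]*k*c['f']+c['cy']],1)
    return np.stack([q[:,0]/q[:,2]*c['f']+c['cx'],q[:,1]/q[:,2]*c['f']+c['cy']],1)
def dep(c,d):  # depth image -> world points
    v,u=np.mgrid[:400,:640]; uv=np.stack([u.ravel(),v.ravel()],1); w=ray(c,uv)
    q=w@c['R'].T
    return (c['C']+w*(d.ravel()/q[:,2])[:,None]).reshape(400,640,3)
E
python3 - <<'E'
from h import *
for n in("top","side"):
    c=cal(n); print(n,c['C'],c['R'][2],c['f'])
    p,d=r.capture(n); np.save(n+'d.npy',d); np.save(n+'p.npy',p)
    W=dep(c,d)
    if n=='top':
        for uv in [(272,151),(206,180),(274,185),(209,229),(261,227),(330,180),(415,112),(413,243),(463,180),(343,130),(341,236),(240,300),(230,148)]:
            print(uv,onz(c,uv,0.014)[0].round(3),W[uv[1],uv[0]].round(4))
    else:
        for uv in [(388,340),(213,308)]: print(uv,W[uv[1],uv[0]].round(4))
s=r.sense(); c=cal('wrist'); Rt=s['ee_rot']; print('cam in tool',Rt.T@(c['C']-s['tcp_pos']),c['R']@Rt)
E
```

```text
top [ 0.35279192 -0.00424257  0.99211176] [ 1.67399101e-01  7.04387125e-04 -9.85888962e-01] 362.77598422380214
(272, 151) [0.659 0.15  0.014] [0.6557 0.1483 0.0246]
(206, 180) [0.573 0.329 0.014] [0.5717 0.3263 0.0214]
(274, 185) [0.562 0.141 0.014] [0.5594 0.139  0.0252]
(209, 229) [0.438 0.311 0.014] [0.4371 0.3078 0.0254]
(261, 227) [0.445 0.171 0.014] [0.4447 0.17   0.0223]
(330, 180) [ 0.578 -0.013  0.014] [ 5.813e-01 -1.350e-02 -1.000e-04]
(415, 112) [ 0.78  -0.254  0.014] [ 0.7371 -0.2286  0.1127]
(413, 243) [ 0.408 -0.238  0.014] [ 0.407  -0.2338  0.0322]
(463, 180) [ 0.583 -0.381  0.014] [ 0.548  -0.3234  0.1633]
(343, 130) [ 0.723 -0.048  0.014] [ 0.7156 -0.0475  0.0349]
(341, 236) [ 0.424 -0.045  0.014] [ 0.4228 -0.0441  0.0316]
(240, 300) [0.254 0.218 0.014] [ 0.2522  0.2213 -0.0006]
(230, 148) [0.666 0.268 0.014] [0.6692 0.2707 0.0042]
side [0.35246674 0.53454258 0.68147636] [ 0.2180302  -0.6460163  -0.73152291] 389.52579084790585
(388, 340) [0.3435 0.2514 0.0407]
(213, 308) [0.6679 0.2739 0.0064]
cam in tool [-0.16077241  0.00054549 -0.07048427] [[-1.60476783e-04  9.99999952e-01 -2.64206547e-04]
 [-2.55512455e-01  2.14432600e-04  9.66805740e-01]
 [ 9.66805751e-01  2.22657939e-04  2.55512408e-01]]
```

```bash
cat >> h.py <<'E'
def tool(yaw):
    a=np.radians(yaw); x=np.array([0,0,-1.]); y=np.array([np.cos(a),np.sin(a),0]); return np.stack([x,y,np.cross(x,y)],1)
def row(pos,yaw,s=None):
    s=s or r.sense(); Rt=s['ee_rot']; d=Rt.T@(np.array(pos)-s['tcp_pos'])*100
    w=np.degrees(R.from_matrix(Rt.T@tool(yaw)).as_rotvec())/10
    return [round(float(v),2) for v in d]+[round(float(v),2) for v in w]
E
python3 - <<'E'
from h import *
print(row([0.54,0.24,0.25],180), row([0.4,0.45,0.25],-145))
E
```

```text
[-2.77, 23.33, -44.27, 7.25, -0.0, -0.0] [-2.79, 7.52, -24.6, 3.75, -0.0, -0.01]
```

Request:
play_rows(plan=[[[-2.8, 7.5, -24.6, 3.75, 0, 0], [-2.8, 7.5, -24.6, 3.75, 0, 0], [-2.8, 7.5, -24.6, 3.75, 0, 0], [-2.8, 7.5, -24.6, 3.75, 0, 0], [-2.77, 23.3, -44.3, 7.25, 0, 0]]])

```text
time_s: 0.88
tcp_pos: [0.4304, 0.403, 0.2499]
ee_rot: [[0.001, -0.914, -0.405], [0.001, -0.405, 0.914], [-1.0, -0.001, 0.0]]
wrist_force: [0.4, -0.4, -0.5]
gripper_width: 1.001
```

Run:
```python
from h import *
print(row([0.54,0.24,0.25],180))
```

```text
[-0.02, -3.42, -19.34, 2.39, 0.0, 0.01]
```

Request:
play_rows(plan=[[[0, -3.4, -19.0, 2.4, 0, 0], [0, -3.4, -19.0, 2.4, 0, 0], [0, -3.4, -19.0, 2.4, 0, 0], [0, -3.4, -19.0, 2.4, 0, 0], [0, -3.4, -19.0, 2.4, 0, 0]]])

```text
time_s: 1.5
tcp_pos: [0.5374, 0.2441, 0.2495]
ee_rot: [[-0.0, -1.0, -0.003], [0.0, -0.003, 1.0], [-1.0, 0.0, 0.0]]
wrist_force: [0.4, 1.0, 0.7]
gripper_width: 1.0
```

```bash
cat > shot.py <<'E'
import sys
from h import *
import pickle
nm=sys.argv[1]; c=cal('wrist'); s=r.sense(); p,d=r.capture('wrist')
pickle.dump((c,p,d,s),open(nm+'.pkl','wb')); cv2.imwrite(f'pics/{nm}.png',p); print(s['tcp_pos'].round(4),s['joints'].round(1), d[d>0].min() if (d>0).any() else None)
E
python3 shot.py w1
```

```text
[0.5374 0.2441 0.2495] [ 40.1  17.7  -2.1  -0.  -70.2 -39.9] 0.050000243
```

View pics/w1.png

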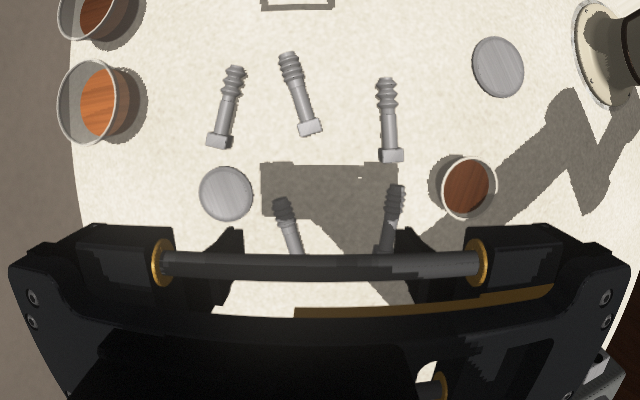

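Run:
```python
import cv2
p=cv2.imread('pics/w1.png'); cv2.imwrite('pics/w1z.png',cv2.resize(p[40:270,190:430],None,fx=3.3,fy=2.6,interpolation=cv2.INTER_CUBIC))
```

```text
(no output)
```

View pics/w1z.png

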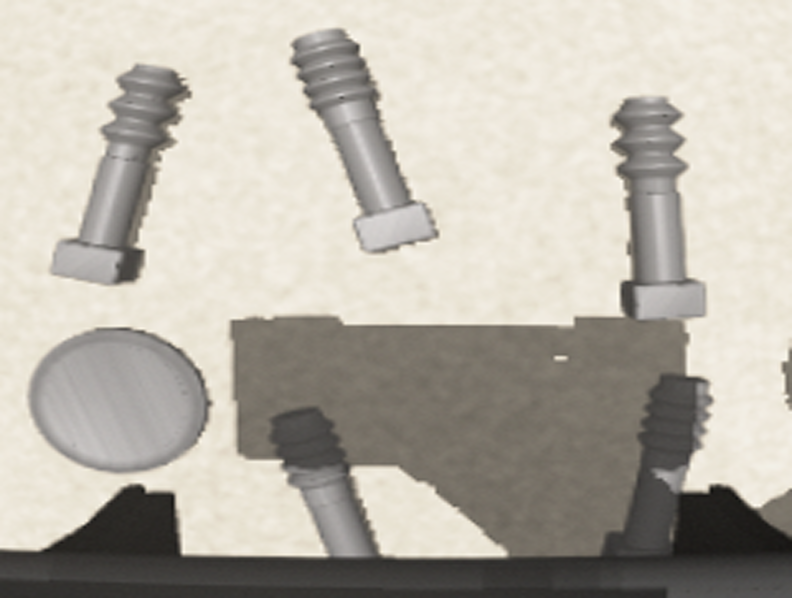

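Run:
```python
from h import *
print(row([0.57,0.0,0.24],180))
```

```text
[0.96, -3.18, -24.51, 0.03, 0.0, -0.0]
```

Request:
play_rows(plan=[[[1.0, -3.2, -24.5, 0, 0, 0], [1.0, -3.2, -24.5, 0, 0, 0], [1.0, -3.2, -24.5, 0, 0, 0], [1.0, -3.2, -24.5, 0, 0, 0], [1.0, -3.2, -24.5, 0, 0, 0]]])

```text
time_s: 2.17
tcp_pos: [0.5702, -0.0021, 0.2395]
ee_rot: [[-0.001, -1.0, -0.001], [-0.0, -0.001, 1.0], [-1.0, 0.001, -0.0]]
wrist_force: [-0.8, -0.2, 0.6]
gripper_width: 0.999
```

Request:
play_rows(plan=[[[0, 0, 0, 0, 0, 0], [0, 0, 0, 0, 0, 0]]])

```text
time_s: 2.42
tcp_pos: [0.5704, 0.0015, 0.2399]
ee_rot: [[0.0, -1.0, -0.007], [0.0, -0.007, 1.0], [-1.0, -0.0, 0.0]]
wrist_force: [0.3, 0.1, -0.2]
gripper_width: 1.0
```

```bash
python3 shot.py w2
```

```text
[0.5704 0.0015 0.2399] [ 16.4  16.   -5.8  -0.  -68.1 -16. ] 0.050000858
```

View pics/w2.png

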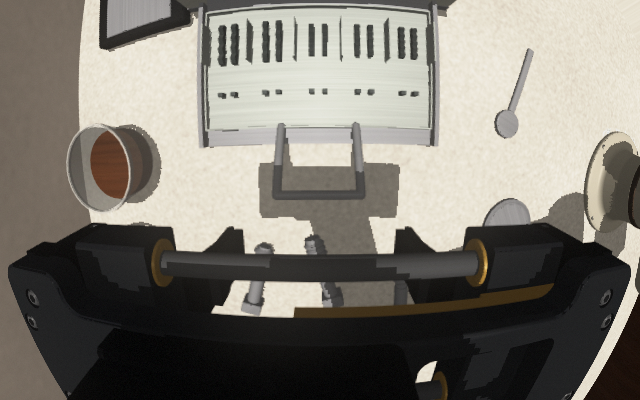

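```bash
cat > tray.py <<'E'
import sys,pickle
from h import *
c,p,d,s=pickle.load(open(sys.argv[1]+'.pkl','rb')); W=dep(c,d)
g=cv2.cvtColor(p,cv2.COLOR_BGR2GRAY)
m=(g<95)&(W[...,2]>0.019)&(W[...,2]<0.06)&(W[...,1]<-0.02)
n,l,st,ce=cv2.connectedComponentsWithStats(m.astype(np.uint8),connectivity=8)
for i in range(1,n):
    if st[i,4]<12: continue
    w=W[l==i]; q=onz(c,ce[i],0.032)[0]
    print(st[i],ce[i].round(1),'dep mean',np.median(w,0).round(4),'zmax',np.percentile(w[:,2],95).round(4),'y',w[:,1].min().round(4),w[:,1].max().round(4),'ray@.032',q.round(4))
E
python3 tray.py w2
python3 - <<'E'
import cv2
p=cv2.imread('pics/w2.png'); cv2.imwrite('pics/w2z.png',cv2.resize(p[0:210,195:445],None,fx=3.2,fy=2.8,interpolation=cv2.INTER_CUBIC))
E
```

```text
[  99    0  356  147 3080] [243.1  34.4] dep mean [ 0.7164 -0.2093  0.0239] zmax 0.0431 y -0.2753 -0.0385 ray@.032 [ 0.6636 -0.1763  0.032 ]
[384  19   5  42 155] [386.3  39.9] dep mean [ 0.4926 -0.1688  0.0359] zmax 0.0458 y -0.1933 -0.1441 ray@.032 [ 0.4918 -0.1694  0.032 ]
[246  21   7  41 197] [249.1  41.6] dep mean [ 0.6556 -0.1658  0.0343] zmax 0.046 y -0.1906 -0.1422 ray@.032 [ 0.6559 -0.1663  0.032 ]
[262  21   8  41 244] [265.6  41.8] dep mean [ 0.6355 -0.1646  0.0318] zmax 0.036 y -0.1927 -0.1412 ray@.032 [ 0.6356 -0.1648  0.032 ]
[276  21   7  41 245] [278.6  40.8] dep mean [ 0.6199 -0.1665  0.0319] zmax 0.0357 y -0.1916 -0.1419 ray@.032 [ 0.62   -0.1654  0.032 ]
[340  21   1  12  12] [340.   26.5] dep mean [ 0.5479 -0.1816  0.0378] zmax 0.0398 y -0.1893 -0.1746 ray@.032 [ 0.5475 -0.1835  0.032 ]
[231  24   8  41 280] [234.6  43.9] dep mean [ 0.6739 -0.1655  0.0309] zmax 0.0358 y -0.1917 -0.1402 ray@.032 [ 0.674  -0.1647  0.032 ]
[294  24   3  36  55] [295.2  39.7] dep mean [ 0.6004 -0.1708  0.0275] zmax 0.0395 y -0.1898 -0.1426 ray@.032 [ 0.6003 -0.1663  0.032 ]
[309  24 
[... 2271 characters left out ...]
2 [ 0.4366 -0.074   0.032 ]
[115 128  33  39 533] [134.  145.9] dep mean [ 0.8122 -0.0448  0.041 ] zmax 0.0586 y -0.0711 -0.02 ray@.032 [ 0.8209 -0.0443  0.032 ]
[ 90 131  37  35 919] [107.  151.1] dep mean [ 0.8727 -0.0388  0.0298] zmax 0.031 y -0.0686 -0.02 ray@.032 [ 0.8711 -0.04    0.032 ]
[283 131   2  13  16] [283.8 137.9] dep mean [ 0.6125 -0.0467  0.0388] zmax 0.042 y -0.0552 -0.0416 ray@.032 [ 0.6132 -0.0469  0.032 ]
[ 75 144   7  26 119] [ 78.4 158.6] dep mean [ 0.9122 -0.0332  0.0549] zmax 0.0596 y -0.0554 -0.0202 ray@.032 [ 0.9334 -0.0324  0.032 ]
[606 149  32  30 515] [620.  162.8] dep mean [ 0.0476 -0.0441  0.0381] zmax 0.058 y -0.0696 -0.0201 ray@.032 [ 0.0342 -0.0432  0.032 ]
```

View pics/w2z.png

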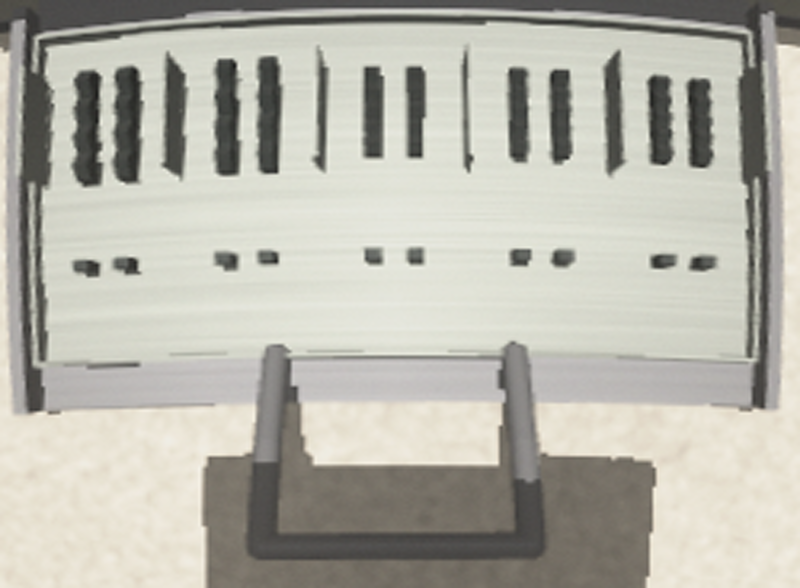

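```bash
cat > scr.py <<'E'
import sys,pickle
from h import *
# usage: scr.py pkl x y [rad] : screw near (x,y)
c,p,d,s=pickle.load(open(sys.argv[1]+'.pkl','rb')); W=dep(c,d)
x0,y0=map(float,sys.argv[2:4]); rad=float(sys.argv[4]) if len(sys.argv)>4 else 0.085
z=W[...,2]; near=np.hypot(W[...,0]-x0,W[...,1]-y0)<rad
tab=np.median(W[near&(z<0.006)&(z>-.006)],0)[2]
m=near&(z-tab>0.006)&(z-tab<0.034)&(d>0.09)
n,l,st,ce=cv2.connectedComponentsWithStats(m.astype(np.uint8),connectivity=4)
i=1+np.argmax(st[1:,4]); w=W[l==i]; P=w[:,:2]
cen=P.mean(0); vx=cv2.fitLine(P.astype(np.float32),cv2.DIST_L2,0,.001,.001).ravel()
a=vx[:2]*(1 if vx[1]<0 else -1); b=np.array([-a[1],a[0]]); q=P-vx[2:]
for it in range(3):
    t=q@a; u=q@b
    # centre line from width edges per 2 mm bin, shank/all
    bins=np.arange(t.min(),t.max(),0.002); L=[]
    for k in bins:
        mm=(t>=k)&(t<k+.002)
        if mm.sum()>3: L.append((k+.001,u[mm].min(),u[mm].max(),w[mm,2].max()-tab))
    L=np.array(L); mid=(L[:,1]+L[:,2])/2
    f=np.polyfit(L[2:-2,0],mid[2:-2],1)
    q=q-f[1]*b; a=a+f[0]*b; a/=np.linalg.norm(a); b=np.array([-a[1],a[0]])
org=vx[2:]+0
org=P[0]-q[0]
t=q@a
for r_ in L: print(f"{r_[0]*1e3:6.1f} w {1e3*(r_[2]-r_[1]):5.1f} h {r_[3]*1e3:5.1f}")
print('tab',tab.round(4),'len',(t.max()-t.min())*1e3,'dir deg',np.degrees(np.arctan2(a[1],a[0])),'org',org.round(4))
end=t.max(); he=t.min()
print('mid by tip',(org+a*(end-.065)).round(4),'mid by head',(org+a*(he+.045)).round(4))
E
for q in "0.659 0.150" "0.562 .141" ".445 .171"; do python3 scr.py w1 $q; done
```

```text
-50.8 w  27.8 h  30.2
 -48.8 w  28.3 h  30.7
 -46.8 w  27.0 h  30.4
 -44.8 w  27.8 h  30.7
 -42.8 w  27.9 h  30.9
 -40.8 w  28.8 h  31.2
 -38.8 w  29.2 h  30.9
 -36.8 w  28.2 h  29.7
 -34.8 w  28.8 h  29.9
 -32.8 w  25.8 h  29.2
 -30.8 w  18.2 h  25.2
 -28.8 w  19.4 h  25.0
 -26.8 w  16.9 h  25.3
 -24.8 w  17.3 h  24.8
 -22.8 w  17.9 h  25.1
 -20.8 w  18.7 h  25.6
 -18.8 w  19.2 h  24.9
 -16.8 w  17.3 h  25.7
 -14.8 w  17.5 h  25.9
 -12.8 w  17.0 h  24.8
 -10.8 w  18.3 h  25.1
  -8.8 w  19.5 h  25.5
  -6.8 w  17.7 h  25.2
  -4.8 w  18.6 h  26.0
  -2.8 w  18.7 h  24.9
  -0.8 w  18.9 h  24.9
   1.2 w  17.8 h  24.9
   3.2 w  18.7 h  25.1
   5.2 w  17.2 h  25.4
   7.2 w  18.9 h  25.6
   9.2 w  17.9 h  24.6
  11.2 w  16.6 h  24.2
  13.2 w  15.8 h  24.3
  15.2 w  17.2 h  23.8
  17.2 w  14.7 h  23.7
  19.2 w  20.4 h  26.7
  21.2 w  24.0 h  27.7
  23.2 w  24.4 h  28.6
  25.2 w  24.3 h  29.3
  27.2 w  20.2 h  27.2
  29.2 w  15.3 h  25.3
  31.2 w  19.3 h  24.8
  33.2 w  21.6 h  26.8
  35.2 w  24.9 h  28.2
  37.2 w  26.4 h  29.1
  39.2 w  20.6 h  27.6
  41.2 w  15.6 h  24.6
  43.2 w  15.4 h  24
[... 2426 characters left out ...]
7.9 h  24.9
  11.3 w  16.6 h  24.1
  13.3 w  16.6 h  23.8
  15.3 w  16.3 h  25.2
  17.3 w  18.6 h  24.5
  19.3 w  19.5 h  26.7
  21.3 w  24.2 h  28.2
  23.3 w  26.1 h  28.2
  25.3 w  22.8 h  28.2
  27.3 w  18.8 h  24.8
  29.3 w  15.3 h  23.9
  31.3 w  19.8 h  25.8
  33.3 w  23.9 h  26.5
  35.3 w  27.1 h  28.2
  37.3 w  22.5 h  28.3
  39.3 w  20.5 h  27.6
  41.3 w  16.4 h  24.2
  43.3 w  18.9 h  24.7
  45.3 w  20.3 h  27.0
  47.3 w  25.1 h  29.1
  49.3 w  24.5 h  29.1
  51.3 w  23.3 h  26.6
  53.3 w  19.3 h  24.6
  55.3 w  17.4 h  22.8
  57.3 w  14.7 h  23.8
tab -0.0014 len 110.03424006157536 dir deg -84.87439616080519 org [0.4494 0.1741]
mid by tip [0.4489 0.1807] mid by head [0.4488 0.1807]
```

```bash
cat > go.py <<'E'
import sys
from h import *
a=list(map(float,sys.argv[1:5])); print(r.sense()['tcp_pos'].round(4),row(a[:3],a[3]))
E
python3 go.py .561 .1485 .1 197.4
```

```text
[0.5704 0.0014 0.2399] [13.99, 0.84, 14.71, -1.7, 0.0, 0.0]
```

Request:
play_rows(plan=[[[14.0, 0.84, 14.7, -1.7, 0, 0], [14.0, 0.84, 14.7, -1.7, 0, 0], [14.0, 0.84, 14.7, -1.7, 0, 0], [14.0, 0.84, 14.7, -1.7, 0, 0], [14.0, 0.84, 14.7, -1.7, 0, 0]]], hand=0.5)

```text
time_s: 3.1
tcp_pos: [0.5612, 0.1478, 0.0995]
ee_rot: [[-0.001, -0.954, -0.299], [-0.001, -0.299, 0.954], [-1.0, 0.001, -0.001]]
wrist_force: [0.4, -0.1, 0.4]
gripper_width: 0.544
```

Request:
play_rows(plan=[[[0, 0, 0, 0, 0, 0]]])

```text
time_s: 3.22
tcp_pos: [0.5623, 0.1465, 0.1013]
ee_rot: [[0.003, -0.955, -0.296], [0.001, -0.296, 0.955], [-1.0, -0.003, 0.0]]
wrist_force: [0.1, 0.5, 0.7]
gripper_width: 0.513
```

```bash
python3 shot.py w3;  python3 scr.py w3 .561 .1485 |tail -62
```

```text
[0.5623 0.1465 0.1013] [ 30.6  24.2 -15.2   0.  -50.4 -13.4] 0.05000049
 -50.6 w  28.4 h  30.1
 -48.6 w  28.3 h  30.5
 -46.6 w  28.3 h  30.6
 -44.6 w  29.1 h  30.8
 -42.6 w  28.0 h  29.9
 -40.6 w  18.7 h  25.3
 -38.6 w  20.6 h  25.4
 -36.6 w  20.6 h  25.3
 -34.6 w  20.5 h  25.5
 -32.6 w  20.4 h  25.5
 -30.6 w  20.3 h  24.9
 -28.6 w  20.3 h  25.4
 -26.6 w  20.2 h  25.2
 -24.6 w  20.2 h  25.3
 -22.6 w  20.1 h  25.0
 -20.6 w  20.1 h  25.7
 -18.6 w  20.0 h  25.6
 -16.6 w  20.0 h  24.8
 -14.6 w  20.0 h  25.3
 -12.6 w  19.9 h  25.1
 -10.6 w  19.9 h  24.8
  -8.6 w  19.8 h  26.0
  -6.6 w  19.8 h  26.1
  -4.6 w  19.7 h  25.6
  -2.6 w  19.7 h  24.9
  -0.6 w  19.6 h  25.0
   1.4 w  20.5 h  25.4
   3.4 w  21.3 h  25.8
   5.4 w  21.3 h  25.9
   7.4 w  21.2 h  25.5
   9.4 w  21.2 h  26.0
  11.4 w  21.2 h  25.3
  13.4 w  23.8 h  28.4
  15.4 w  26.6 h  28.9
  17.4 w  25.2 h  28.4
  19.4 w  22.6 h  25.9
  21.4 w  25.5 h  28.4
  23.4 w  26.3 h  29.1
  25.4 w  26.5 h  29.2
  27.4 w  22.2 h  27.0
  29.4 w  23.7 h  27.9
  31.4 w  27.4 h  29.5
  33.4 w  24.0 h  28.8
  35.4 w  22.4 h  26.8
  37.4 w  26.3 h  28.0
  39.4 w  26.1 h  29.0
  41.4 w  25.6 h  28.5
  43.4 w  21.4 h  26.2
  45.4 w  20.6 h  25.6
  47.4 w  20.6 h  26.0
  49.4 w  20.8 h  19.9
tab -0.0014 len 101.25653015327615 dir deg -72.49573232018959 org [0.5659 0.1335]
mid by tip [0.5613 0.1481] mid by head [0.5639 0.1398]
```

View pics/w3.png

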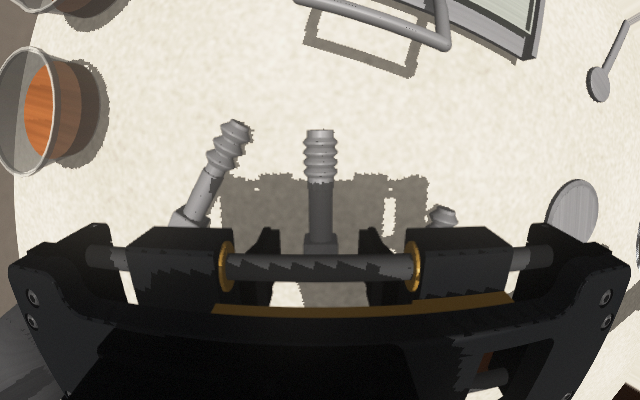

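```bash
python3 go.py .5613 .1481 .005 197.5
```

```text
[0.5624 0.1462 0.1015] [9.65, 0.07, 0.21, -0.03, 0.0, 0.02]
```

Request:
play_rows(plan=[[[5.0, 0.07, 0.2, 0, 0, 0], [9.0, 0.07, 0.2, 0, 0, 0], [9.6, 0.07, 0.2, 0, 0, 0], [9.6, 0.07, 0.2, 0, 0, 0]]])

```text
time_s: 3.78
tcp_pos: [0.5613, 0.1481, 0.0051]
ee_rot: [[0.002, -0.955, -0.296], [0.001, -0.296, 0.955], [-1.0, -0.002, 0.0]]
wrist_force: [-0.5, -0.1, 0.5]
gripper_width: 0.502
```

Request:
play_rows(plan=[[[0, 0, 0, 0, 0, 0], [0, 0, 0, 0, 0, 0], [0, 0, 0, 0, 0, 0], [0, 0, 0, 0, 0, 0]]], hand=0)

```text
time_s: 4.28
tcp_pos: [0.5605, 0.1485, 0.0045]
ee_rot: [[0.001, -0.955, -0.297], [0.0, -0.297, 0.955], [-1.0, -0.001, 0.0]]
wrist_force: [-0.5, -0.8, 4.7]
gripper_width: 0.222
```

Request:
play_rows(plan=[[[-5, 0, 0, 0, 0, 0], [-11, 0, 0, 0, 0, 0], [-11, 0, 0, 0, 0, 0]]])

```text
time_s: 4.65
tcp_pos: [0.5633, 0.1499, 0.119]
ee_rot: [[0.01, -0.955, -0.297], [0.005, -0.297, 0.955], [-1.0, -0.011, 0.002]]
wrist_force: [0.3, -0.4, -2.0]
gripper_width: 0.215
```

```bash
python3 go.py .573 -.122 .12 181
```

```text
[0.5633 0.1499 0.119 ] [-0.23, 7.15, -26.25, 1.63, 0.02, 0.06]
```

Request:
play_rows(plan=[[[-0.8, 7.15, -26.2, 1.63, 0, 0], [-0.8, 7.15, -26.2, 1.63, 0, 0], [-0.8, 7.15, -26.2, 1.63, 0, 0], [-0.8, 7.15, -26.2, 1.63, 0, 0], [-0.8, 7.15, -26.2, 1.63, 0, 0]]])

```text
time_s: 5.28
tcp_pos: [0.5679, -0.1262, 0.1201]
ee_rot: [[-0.003, -1.0, -0.012], [0.0, -0.012, 1.0], [-1.0, 0.003, 0.0]]
wrist_force: [1.2, 0.9, -2.4]
gripper_width: 0.223
```

Request:
play_rows(plan=[[[0, 0, 0, 0, 0, 0], [0, 0, 0, 0, 0, 0]]])

```text
time_s: 5.52
tcp_pos: [0.5688, -0.1226, 0.1207]
ee_rot: [[-0.002, -1.0, -0.016], [0.0, -0.016, 1.0], [-1.0, 0.002, 0.0]]
wrist_force: [0.5, -0.2, -1.7]
gripper_width: 0.22
```

```bash
python3 shot.py w4; python3 go.py .573 -.122 .085 181;python3 - <<'E'
import cv2
p=cv2.imread('pics/w4.png'); cv2.imwrite('pics/w4z.png',cv2.resize(p[0:260,180:460],None,fx=2.8,fy=2.3,interpolation=cv2.INTER_CUBIC))
E
```

```text
[ 0.5688 -0.1226  0.1207] [  3.8  23.2 -13.6  -0.  -53.3  -2.8] 0.050000235
[ 0.569  -0.1222  0.121 ] [3.6, -0.41, 0.02, -0.0, 0.0, -0.01]
```

View pics/w4z.png

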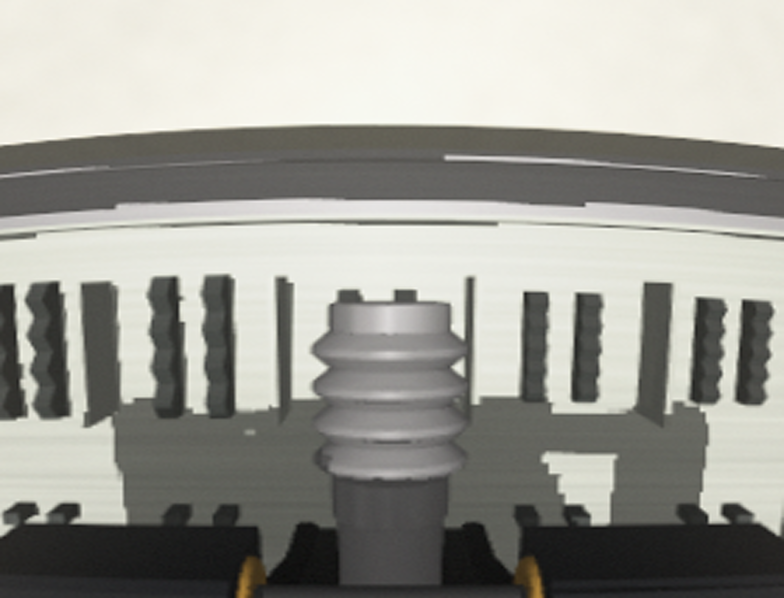

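```bash
cat > held.py <<'E'
import sys,pickle
from h import *
c,p,d,s=pickle.load(open(sys.argv[1]+'.pkl','rb')); W=dep(c,d); T=s['tcp_pos']; Rt=s['ee_rot']
g=cv2.cvtColor(p,cv2.COLOR_BGR2GRAY)
# --- held screw, in tool frame
Q=(W-T)@Rt
m=(np.abs(Q[...,1])<0.022)&(Q[...,2]<-0.012)&(Q[...,2]>-0.085)&(Q[...,0]>-0.03)&(Q[...,0]<0.004)&(d>.06)
n,l,st,ce=cv2.connectedComponentsWithStats(m.astype(np.uint8),connectivity=4)
i=1+np.argmax(st[1:,4]); w=W[l==i]; q=Q[l==i]
t=-q[:,2]; u=q[:,1]; h=-q[:,0]
L=[]
for k in np.arange(t.min(),t.max(),.001):
    mm=(t>=k)&(t<k+.001)
    if mm.sum()>3: L.append((k+.0005,u[mm].min(),u[mm].max(),h[mm].max()))
L=np.array(L); V=0<len(sys.argv[2:])and sys.argv[2]=='v'
if V:
    for a in L: print(f"t {a[0]*1e3:5.1f} w {1e3*(a[2]-a[1]):5.1f} c {500*(a[2]+a[1]):5.1f} top {a[3]*1e3:5.1f}")
f=np.polyfit(L[2:-2,0],(L[2:-2,1]+L[2:-2,2])/2,1)
tip=t.max(); tm=tip-.022
print('tip t',(tip*1e3).round(2),'thread mid t',(tm*1e3).round(2),'lat c at thread mid',(1e3*np.polyval(f,tm)).round(2),'yaw err deg',np.degrees(f[0]).round(2),'crest top h',np.percentile(h,99).round(4))
TM=T+Rt@np.array([0,np.polyval(f,tm),-tm]); print('thread mid world',TM.round(4))
# --- plates
m=(g<110)&(W[...,2]>0.026)&(W[...,2]<0.042)&(W[...,1]<-0.13)&(W[...,1]>-.21)&(W[...,0]>.42)&(W[...,0]<.72)&(l!=i)
n,l2,st,ce=cv2.connectedComponentsWithStats(m.astype(np.uint8),connectivity=8)
for j in range(1,n):
    if st[j,4]<40: continue
    w=W[l2==j]; y0,y1=np.percentile(w[:,1],[1,99])
    print('plate x',np.median(w[:,0]).round(4),'y',w[:,1].min().round(4),w[:,1].max().round(4),'mid',((w[:,1].min()+w[:,1].max())/2).round(4),'ztop',np.percentile(w[:,2],97).round(4),'n',len(w))
E
python3 held.py w4 v
```

```text
t  12.5 w  19.8 c  -0.5 top  19.3
t  13.5 w  19.8 c  -0.5 top  18.9
t  14.5 w  19.7 c  -0.4 top  19.4
t  15.5 w  19.7 c  -0.4 top  19.7
t  16.5 w  19.0 c  -0.8 top  18.9
t  17.5 w  19.3 c  -0.4 top  19.3
t  18.5 w  20.7 c  -0.4 top  19.7
t  19.5 w  20.6 c  -0.4 top  19.5
t  20.5 w  20.5 c  -0.4 top  19.7
t  21.5 w  20.5 c  -0.4 top  19.6
t  22.5 w  20.5 c  -0.5 top  20.2
t  23.5 w  20.4 c  -0.5 top  19.6
t  24.5 w  20.4 c  -0.4 top  19.8
t  25.5 w  20.3 c  -0.4 top  19.8
t  26.5 w  19.5 c  -0.2 top  20.0
t  27.5 w  19.8 c  -0.5 top  20.2
t  28.5 w  20.6 c  -0.4 top  21.1
t  29.5 w  23.4 c  -0.4 top  22.3
t  30.5 w  28.1 c  -0.5 top  22.4
t  31.5 w  28.0 c  -0.7 top  22.5
t  32.5 w  28.0 c  -0.7 top  23.0
t  33.5 w  25.2 c  -0.5 top  21.7
t  34.5 w  23.2 c  -0.5 top  20.4
t  35.5 w  19.5 c  -0.4 top  19.9
t  36.5 w  22.6 c  -1.5 top  20.9
t  37.5 w  24.4 c  -1.0 top  22.2
t  38.5 w  27.2 c  -0.6 top  22.9
t  39.5 w  27.2 c  -0.4 top  22.8
t  40.5 w  26.0 c  -0.5 top  22.7
t  41.5 w  25.5 c  -0.2 top  21.3
t  42.5 w  23.1 c  -0.9 top  20.2
t  43.5 w  22.0 c  -1.2 top  20.2
t  44.5 w  2
[... 1013 characters left out ...]
 0.0363 n 510
plate x 0.6201 y -0.1927 -0.1417 mid -0.1672 ztop 0.0362 n 503
plate x 0.6005 y -0.1917 -0.1429 mid -0.1673 ztop 0.0408 n 126
plate x 0.5477 y -0.1925 -0.1547 mid -0.1736 ztop 0.0413 n 68
plate x 0.6742 y -0.192 -0.141 mid -0.1665 ztop 0.0359 n 530
plate x 0.6555 y -0.1914 -0.1426 mid -0.167 ztop 0.0415 n 364
plate x 0.4926 y -0.1936 -0.1441 mid -0.1689 ztop 0.0416 n 337
plate x 0.6902 y -0.1921 -0.1412 mid -0.1666 ztop 0.0359 n 512
plate x 0.5278 y -0.1883 -0.1488 mid -0.1686 ztop 0.0339 n 374
plate x 0.5119 y -0.1883 -0.1493 mid -0.1688 ztop 0.0339 n 371
plate x 0.4733 y -0.189 -0.1498 mid -0.1694 ztop 0.0336 n 359
plate x 0.4576 y -0.1893 -0.1499 mid -0.1696 ztop 0.034 n 361
```

Request:
play_rows(plan=[[[0, -0.4, -0.25, 0, 0, 0], [4.0, -0.4, -0.25, 0, 0, 0], [7.0, -0.4, -0.25, 0, 0, 0], [8.0, -0.4, -0.25, 0, 0, 0], [8.0, -0.4, -0.25, 0, 0, 0]]])

```text
time_s: 6.2
tcp_pos: [0.5738, -0.1253, 0.0417]
ee_rot: [[-0.0, -1.0, -0.017], [-0.0, -0.017, 1.0], [-1.0, 0.0, -0.0]]
wrist_force: [-0.2, -0.2, -1.6]
gripper_width: 0.221
```

```bash
python3 shot.py w5; python3 held.py w5;python3 - <<'E'
import cv2
p=cv2.imread('pics/w5.png'); cv2.imwrite('pics/w5z.png',cv2.resize(p[0:260,180:460],None,fx=2.8,fy=2.3,interpolation=cv2.INTER_CUBIC))
E
```

```text
[ 0.5738 -0.1253  0.0417] [  3.5  29.1 -17.4   0.  -43.5  -2.5] 0.05000003
tip t 64.82 thread mid t 42.82 lat c at thread mid -0.62 yaw err deg -0.24 crest top h 0.0224
thread mid world [ 0.5752 -0.1681  0.0417]
plate x 0.7107 y -0.21 -0.13 mid -0.17 ztop 0.0415 n 1395
plate x 0.4373 y -0.2098 -0.1301 mid -0.17 ztop 0.0413 n 1351
plate x 0.62 y -0.1934 -0.1411 mid -0.1672 ztop 0.0361 n 1128
plate x 0.6357 y -0.1928 -0.1416 mid -0.1672 ztop 0.0361 n 1121
plate x 0.6004 y -0.1922 -0.1425 mid -0.1673 ztop 0.0416 n 384
plate x 0.5474 y -0.1932 -0.1433 mid -0.1682 ztop 0.0413 n 408
plate x 0.674 y -0.1926 -0.1411 mid -0.1669 ztop 0.036 n 1061
plate x 0.6554 y -0.1918 -0.1418 mid -0.1668 ztop 0.0416 n 946
plate x 0.6898 y -0.1923 -0.1408 mid -0.1665 ztop 0.036 n 1003
plate x 0.4924 y -0.1941 -0.1438 mid -0.1689 ztop 0.0415 n 946
plate x 0.5278 y -0.1884 -0.1486 mid -0.1685 ztop 0.0337 n 780
plate x 0.5122 y -0.1888 -0.149 mid -0.1689 ztop 0.0336 n 798
plate x 0.4738 y -0.1895 -0.1499 mid -0.1697 ztop 0.0336 n 712
plate x 0.4579 y -0.1898 -0.15 mid -0.1699 ztop 0.0334 n 671
```

View pics/w5z.png

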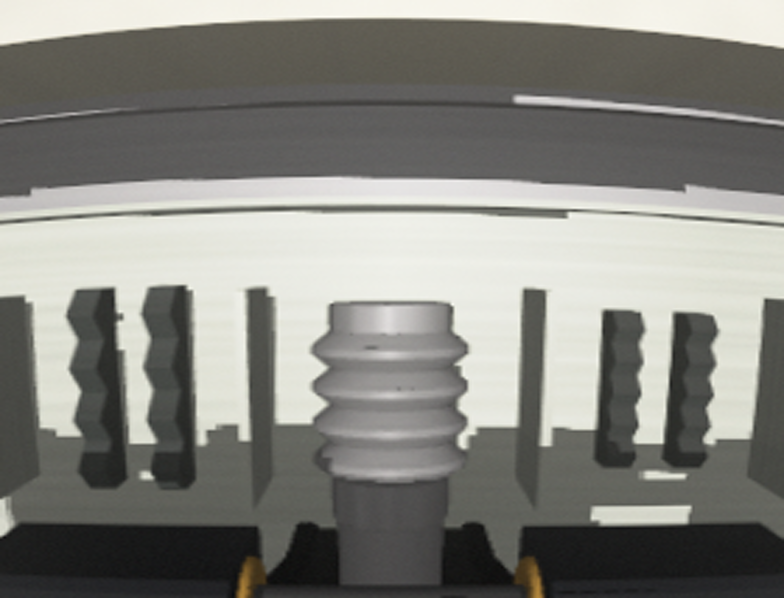

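Request:
play_rows(plan=[[[0, 0.1, 0, 0, 0, 0], [0.3, 0.1, 0, 0, 0, 0], [0.5, 0.1, 0, 0, 0, 0], [0.5, 0.1, 0, 0, 0, 0]]])

```text
time_s: 6.75
tcp_pos: [0.5724, -0.1256, 0.0367]
ee_rot: [[-0.0, -1.0, -0.016], [0.0, -0.016, 1.0], [-1.0, 0.0, 0.0]]
wrist_force: [-0.1, 0.1, -1.7]
gripper_width: 0.224
```

```bash
python3 shot.py w6; python3 held.py w6|head -2
```

```text
[ 0.5724 -0.1256  0.0367] [  3.4  29.4 -17.8  -0.  -42.8  -2.5] 0.05000087
tip t 64.82 thread mid t 42.82 lat c at thread mid -0.59 yaw err deg -0.15 crest top h 0.0222
thread mid world [ 0.5736 -0.1684  0.0367]
```

Request:
play_rows(plan=[[[0.15, 0, 0, 0, 0, 0], [0.15, 0, 0, 0, 0, 0]]])

```text
time_s: 7.05
tcp_pos: [0.5726, -0.1256, 0.0353]
ee_rot: [[0.0, -1.0, -0.017], [-0.0, -0.017, 1.0], [-1.0, -0.0, -0.0]]
wrist_force: [0.4, 0.2, -1.1]
gripper_width: 0.218
```

Request:
play_rows(plan=[[[0, 0, 0, 0, 0, 0], [0, 0, 0, 0, 0, 0]]], hand=0.36)

```text
time_s: 7.3
tcp_pos: [0.5728, -0.1256, 0.0355]
ee_rot: [[0.001, -1.0, -0.016], [-0.0, -0.016, 1.0], [-1.0, -0.001, -0.0]]
wrist_force: [-0.0, -0.6, -0.0]
gripper_width: 0.334
```

```bash
python3 shot.py w7; python3 held.py w7|head -2
```

```text
[ 0.5728 -0.1256  0.0355] [  3.4  29.5 -17.8   0.  -42.6  -2.5] 0.050000917
tip t 64.74 thread mid t 42.74 lat c at thread mid -0.72 yaw err deg -0.43 crest top h 0.0221
thread mid world [ 0.5742 -0.1684  0.0355]
```

Request:
play_rows(plan=[[[-5, 0, 0, 0, 0, 0], [-10, 0, 0, 0, 0, 0], [-11.0, 0, 0, 0, 0, 0], [-11.0, 0, 0, 0, 0, 0]]])

```text
time_s: 7.85
tcp_pos: [0.5726, -0.1255, 0.1459]
ee_rot: [[0.002, -1.0, -0.016], [0.0, -0.016, 1.0], [-1.0, -0.002, 0.0]]
wrist_force: [-0.7, -0.4, 0.1]
gripper_width: 0.365
```

```bash
python3 shot.py w8; python3 go.py .6606 .1627 .12 165;python3 - <<'E'
import cv2
p=cv2.imread('pics/w8.png'); cv2.imwrite('pics/w8z.png',cv2.resize(p[0:260,180:460],None,fx=2.8,fy=2.3,interpolation=cv2.INTER_CUBIC))
E
```

```text
[ 0.5726 -0.1255  0.1459] [  3.4  22.  -11.4  -0.  -56.5  -2.5] 0.05000099
[ 0.5718 -0.1255  0.1446] [2.46, -9.34, 28.67, 1.59, 0.0, -0.01]
```

View pics/w8z.png

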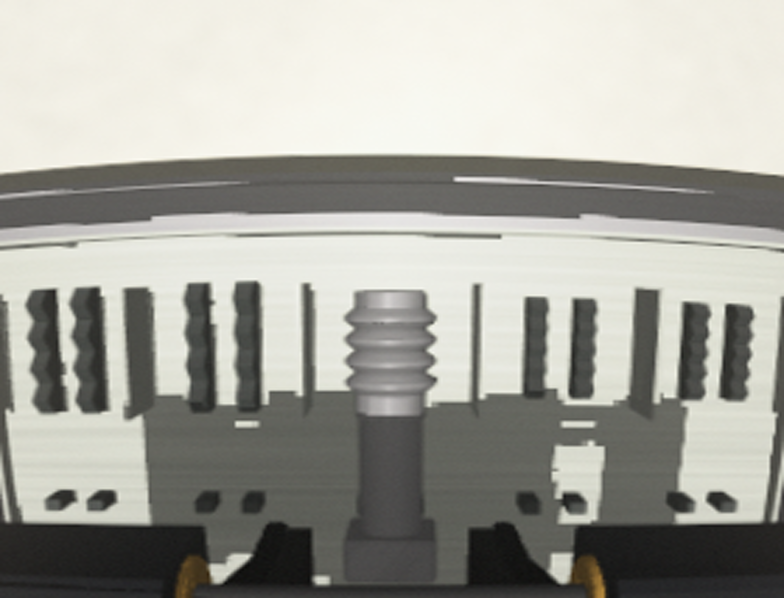

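Request:
play_rows(plan=[[[2.4, -9.3, 28.7, 1.6, 0, 0], [2.4, -9.3, 28.7, 1.6, 0, 0], [2.4, -9.3, 28.7, 1.6, 0, 0], [2.4, -9.3, 28.7, 1.6, 0, 0], [2.4, -9.3, 28.7, 1.6, 0, 0]]], hand=0.5)

```text
time_s: 8.52
tcp_pos: [0.6601, 0.1647, 0.1184]
ee_rot: [[-0.004, -0.966, 0.259], [-0.002, 0.259, 0.966], [-1.0, 0.003, -0.003]]
wrist_force: [0.8, 0.3, 0.5]
gripper_width: 0.5
```

Request:
play_rows(plan=[[[0, 0, 0, 0, 0, 0], [0, 0, 0, 0, 0, 0]]])

```text
time_s: 8.78
tcp_pos: [0.6597, 0.1625, 0.1191]
ee_rot: [[-0.004, -0.966, 0.26], [-0.002, 0.26, 0.966], [-1.0, 0.003, -0.003]]
wrist_force: [0.2, -1.4, -0.1]
gripper_width: 0.503
```

```bash
python3 shot.py w9; python3 scr.py w9 .6606 .1627 |tail -2
```

```text
[0.6597 0.1625 0.1191] [ 27.4  31.9   1.3  -0.  -59.6 -42.5] 0.050001413
tab -0.0014 len 109.54445030026919 dir deg -104.80359150485909 org [0.659  0.1534]
mid by tip [0.6615 0.1627] mid by head [0.6614 0.1623]
```

```bash
python3 go.py .6615 .1626 .005 165.2
```

```text
[0.6599 0.1618 0.1198] [11.48, -0.17, 0.14, -0.03, -0.01, -0.01]
```

Request:
play_rows(plan=[[[5.0, -0.15, 0.1, 0, 0, 0], [10.0, -0.15, 0.1, 0, 0, 0], [11.4, -0.15, 0.1, 0, 0, 0], [11.4, -0.15, 0.1, 0, 0, 0], [11.4, -0.15, 0.1, 0, 0, 0]]])

```text
time_s: 9.45
tcp_pos: [0.6642, 0.1637, 0.0098]
ee_rot: [[0.004, -0.966, 0.26], [0.001, 0.26, 0.966], [-1.0, -0.004, 0.002]]
wrist_force: [0.3, 0.2, 0.2]
gripper_width: 0.504
```

Request:
play_rows(plan=[[[0, 0, 0, 0, 0, 0], [0, 0, 0, 0, 0, 0], [0, 0, 0, 0, 0, 0], [0, 0, 0, 0, 0, 0]]], hand=0)

```text
time_s: 9.95
tcp_pos: [0.6623, 0.1636, 0.0077]
ee_rot: [[-0.0, -0.966, 0.26], [-0.0, 0.26, 0.966], [-1.0, 0.0, -0.0]]
wrist_force: [-1.6, 0.6, 3.5]
gripper_width: 0.218
```

Request:
play_rows(plan=[[[-5, 0, 0, 0, 0, 0], [-11.5, 0, 0, 0, 0, 0], [-11.5, 0, 0, 0, 0, 0]]])

```text
time_s: 10.32
tcp_pos: [0.666, 0.1647, 0.1286]
ee_rot: [[0.012, -0.966, 0.259], [0.004, 0.259, 0.966], [-1.0, -0.01, 0.007]]
wrist_force: [-1.0, -0.2, -2.5]
gripper_width: 0.22
```

```bash
python3 go.py .684 -.124 .12 180.8
```

```text
[0.666  0.1647 0.1286] [0.76, -9.21, -27.43, -1.58, 0.03, 0.06]
```

Request:
play_rows(plan=[[[0.2, -9.2, -27.4, -1.58, 0, 0], [0.2, -9.2, -27.4, -1.58, 0, 0], [0.2, -9.2, -27.4, -1.58, 0, 0], [0.2, -9.2, -27.4, -1.58, 0, 0], [0.2, -9.2, -27.4, -1.58, 0, 0]]])

```text
time_s: 10.95
tcp_pos: [0.6788, -0.1279, 0.1181]
ee_rot: [[-0.003, -1.0, -0.01], [0.0, -0.01, 1.0], [-1.0, 0.003, 0.0]]
wrist_force: [-0.1, 0.7, -2.1]
gripper_width: 0.22
```

Request:
play_rows(plan=[[[0, 0, 0, 0, 0, 0], [0, 0, 0, 0, 0, 0]]])

```text
time_s: 11.2
tcp_pos: [0.6793, -0.1248, 0.1187]
ee_rot: [[-0.003, -1.0, -0.012], [0.001, -0.012, 1.0], [-1.0, 0.003, 0.001]]
wrist_force: [-0.6, 0.1, -2.1]
gripper_width: 0.217
```

```bash
python3 shot.py w10; python3 held.py w10;python3 - <<'E'
import cv2
p=cv2.imread('pics/w10.png'); cv2.imwrite('pics/w10z.png',cv2.resize(p[0:260,180:460],None,fx=2.8,fy=2.3,interpolation=cv2.INTER_CUBIC))
E
```

```text
[ 0.6793 -0.1248  0.1187] [  2.9  32.9   3.1  -0.  -60.3  -2.2] 0.050000858
tip t 66.65 thread mid t 44.65 lat c at thread mid -0.47 yaw err deg -0.09 crest top h 0.019
thread mid world [ 0.6803 -0.1695  0.1187]
plate x 0.6577 y -0.1914 -0.1421 mid -0.1667 ztop 0.0416 n 109
plate x 0.6378 y -0.1921 -0.1414 mid -0.1667 ztop 0.036 n 492
plate x 0.622 y -0.1928 -0.1415 mid -0.1672 ztop 0.036 n 523
plate x 0.7105 y -0.1901 -0.1411 mid -0.1656 ztop 0.0409 n 123
plate x 0.6025 y -0.1921 -0.1429 mid -0.1675 ztop 0.0413 n 351
plate x 0.4372 y -0.2096 -0.13 mid -0.1698 ztop 0.0412 n 602
plate x 0.5475 y -0.1929 -0.144 mid -0.1685 ztop 0.0416 n 465
plate x 0.7175 y -0.185 -0.1301 mid -0.1576 ztop 0.0338 n 133
plate x 0.5847 y -0.1895 -0.1486 mid -0.169 ztop 0.0416 n 234
plate x 0.4925 y -0.1938 -0.145 mid -0.1694 ztop 0.0417 n 510
plate x 0.5289 y -0.1885 -0.1493 mid -0.1689 ztop 0.0337 n 340
plate x 0.513 y -0.1886 -0.1493 mid -0.1689 ztop 0.0339 n 328
plate x 0.4723 y -0.1891 -0.1508 mid -0.17 ztop 0.0336 n 181
plate x 0.4581 y -0.1894 -0.1499 mid -0.1696 ztop 0.0334 n 282
```

View pics/w10z.png

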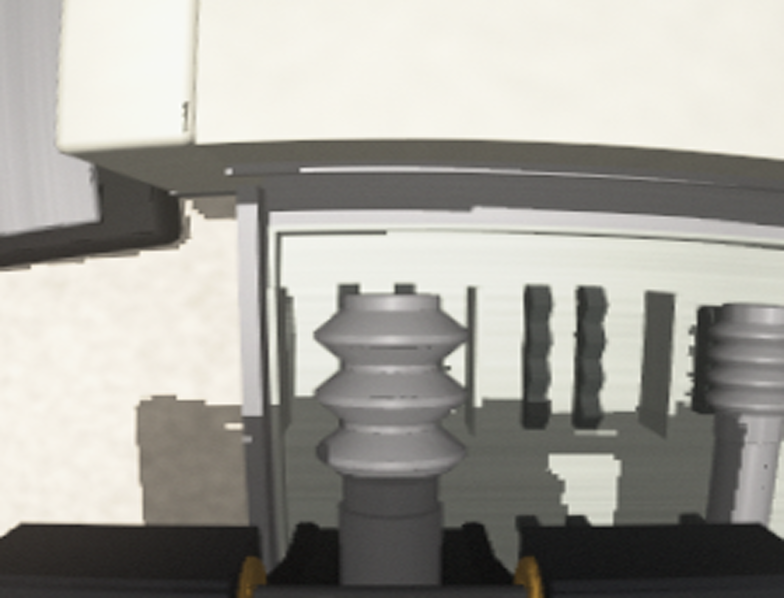

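Request:
play_rows(plan=[[[0, -0.37, 0.28, 0, 0, 0], [4.0, -0.37, 0.28, 0, 0, 0], [6.5, -0.37, 0.28, 0, 0, 0], [7.4, -0.37, 0.28, 0, 0, 0], [7.4, -0.37, 0.28, 0, 0, 0]]])

```text
time_s: 11.88
tcp_pos: [0.6841, -0.1215, 0.0462]
ee_rot: [[-0.0, -1.0, -0.014], [-0.0, -0.014, 1.0], [-1.0, 0.0, -0.0]]
wrist_force: [0.1, 0.2, -1.7]
gripper_width: 0.219
```

```bash
python3 shot.py w11; python3 held.py w11
```

```text
[ 0.6841 -0.1215  0.0462] [  3.2  37.3  -0.3   0.  -52.4  -2.4] 0.05000081
tip t 66.64 thread mid t 44.64 lat c at thread mid -0.49 yaw err deg -0.11 crest top h 0.0189
thread mid world [ 0.6852 -0.1661  0.0462]
plate x 0.7177 y -0.2099 -0.13 mid -0.17 ztop 0.0334 n 429
plate x 0.7104 y -0.1923 -0.1415 mid -0.1669 ztop 0.0416 n 324
plate x 0.6923 y -0.1917 -0.1877 mid -0.1897 ztop 0.035 n 78
plate x 0.6756 y -0.192 -0.1823 mid -0.1871 ztop 0.0357 n 120
plate x 0.6381 y -0.1929 -0.1413 mid -0.1671 ztop 0.0361 n 1036
plate x 0.6574 y -0.1914 -0.1418 mid -0.1666 ztop 0.0416 n 393
plate x 0.6223 y -0.1932 -0.1415 mid -0.1674 ztop 0.0359 n 1052
plate x 0.6024 y -0.1925 -0.1428 mid -0.1676 ztop 0.0416 n 897
plate x 0.4371 y -0.2098 -0.13 mid -0.1699 ztop 0.0415 n 999
plate x 0.5474 y -0.1933 -0.1437 mid -0.1685 ztop 0.0416 n 879
plate x 0.5846 y -0.1896 -0.1433 mid -0.1665 ztop 0.0416 n 665
plate x 0.4924 y -0.1939 -0.1448 mid -0.1694 ztop 0.0416 n 928
plate x 0.5268 y -0.1884 -0.1492 mid -0.1688 ztop 0.0339 n 265
plate x 0.5134 y -0.1889 -0.149 mid -0.1689 ztop 0.0336 n 528
plate x 0.4582 y -0.1895 -0.1502 mid -0.1699 ztop 0.0335 n 389
```

Request:
play_rows(plan=[[[0, 0.1, -0.05, 0, 0, 0], [0.4, 0.1, -0.05, 0, 0, 0], [0.7, 0.1, -0.05, 0, 0, 0], [0.85, 0.1, -0.05, 0, 0, 0], [0.85, 0.1, -0.05, 0, 0, 0]]])

```text
time_s: 12.55
tcp_pos: [0.6829, -0.1227, 0.0382]
ee_rot: [[0.0, -1.0, -0.013], [-0.0, -0.013, 1.0], [-1.0, -0.0, -0.0]]
wrist_force: [-1.1, 0.8, -0.5]
gripper_width: 0.22
```

```bash
python3 shot.py w12; python3 held.py w12|head -2
```

```text
[ 0.6829 -0.1227  0.0382] [  3.1  37.7  -0.9   0.  -51.4  -2.4] 0.050000347
tip t 66.7 thread mid t 44.7 lat c at thread mid -0.43 yaw err deg -0.15 crest top h 0.0192
thread mid world [ 0.6839 -0.1674  0.0382]
```

Request:
play_rows(plan=[[[0, 0, 0, 0, 0, 0], [0, 0, 0, 0, 0, 0], [0, 0, 0, 0, 0, 0]]], hand=0.36)

```text
time_s: 12.98
tcp_pos: [0.6829, -0.1227, 0.0378]
ee_rot: [[0.0, -1.0, -0.013], [-0.0, -0.013, 1.0], [-1.0, -0.0, -0.0]]
wrist_force: [0.5, 0.2, 0.9]
gripper_width: 0.352
```

Request:
play_rows(plan=[[[-5, 0, 0, 0, 0, 0], [-10, 0, 0, 0, 0, 0], [-10.5, 0, 0, 0, 0, 0], [-10.5, 0, 0, 0, 0, 0]]])

```text
time_s: 13.48
tcp_pos: [0.6827, -0.1226, 0.143]
ee_rot: [[0.001, -1.0, -0.013], [0.001, -0.013, 1.0], [-1.0, -0.001, 0.001]]
wrist_force: [0.3, 0.5, -1.2]
gripper_width: 0.359
```

```bash
python3 shot.py w13; python3 go.py .449 .181 .13 185;python3 - <<'E'
import cv2
p=cv2.imread('pics/w13.png'); cv2.imwrite('pics/w13z.png',cv2.resize(p[0:260,180:460],None,fx=2.8,fy=2.3,interpolation=cv2.INTER_CUBIC))
E
```

```text
[ 0.6827 -0.1226  0.143 ] [  3.1  31.9   5.   -0.  -63.1  -2.4] 0.05000027
[ 0.682  -0.1226  0.1417] [1.23, 22.92, 30.65, -0.43, 0.0, -0.01]
```

View pics/w13z.png

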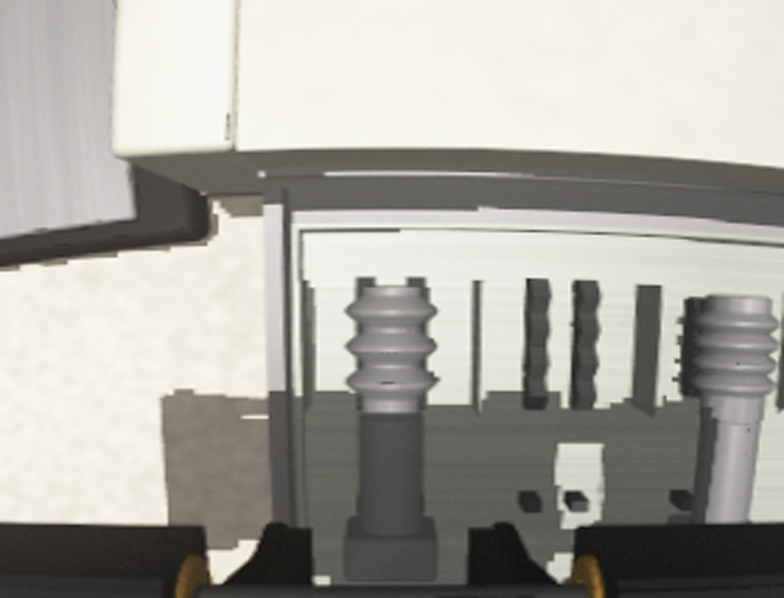

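Request:
play_rows(plan=[[[1.0, 22.9, 30.6, -0.4, 0, 0], [1.0, 22.9, 30.6, -0.4, 0, 0], [1.0, 22.9, 30.6, -0.4, 0, 0], [1.0, 22.9, 30.6, -0.4, 0, 0], [1.0, 22.9, 30.6, -0.4, 0, 0]]], hand=0.5)

```text
time_s: 14.15
tcp_pos: [0.4902, 0.1258, 0.133]
ee_rot: [[-0.003, -0.997, -0.082], [-0.002, -0.082, 0.997], [-1.0, 0.003, -0.001]]
wrist_force: [1.2, 1.9, 1.0]
gripper_width: 0.502
```

```bash
python3 go.py .449 .181 .11 185
```

```text
[0.4902 0.1258 0.133 ] [2.3, 3.65, 5.84, -0.03, -0.01, -0.02]
```

Request:
play_rows(plan=[[[2.2, 3.7, 5.8, 0, 0, 0], [2.2, 3.7, 5.8, 0, 0, 0], [2.2, 3.7, 5.8, 0, 0, 0], [2.2, 3.7, 5.8, 0, 0, 0]]])

```text
time_s: 14.65
tcp_pos: [0.4515, 0.179, 0.1124]
ee_rot: [[-0.0, -0.997, -0.081], [-0.0, -0.081, 0.997], [-1.0, 0.0, -0.0]]
wrist_force: [0.5, 0.4, 0.3]
gripper_width: 0.499
```

```bash
python3 shot.py w14; python3 scr.py w14 .449 .181 |tail -2;  python3 go.py .449 .181 .005 185
```

```text
[0.4515 0.179  0.1124] [ 40.8  15.3 -27.5   0.  -47.2 -36.2] 0.050000183
tab -0.0014 len 106.05051779529288 dir deg -85.15090788477733 org [0.449  0.1692]
mid by tip [0.448  0.1809] mid by head [0.4484 0.1769]
[0.4516 0.1789 0.1125] [10.75, 0.24, 0.23, -0.04, -0.0, 0.0]
```

View pics/w14.png

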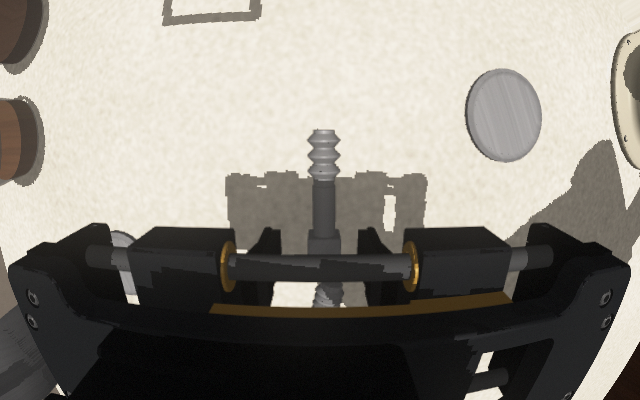

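Request:
play_rows(plan=[[[5.0, 0.34, 0.2, 0, 0, 0], [9.5, 0.34, 0.2, 0, 0, 0], [10.75, 0.34, 0.2, 0, 0, 0], [10.75, 0.34, 0.2, 0, 0, 0], [10.75, 0.34, 0.2, 0, 0, 0]]])

```text
time_s: 15.32
tcp_pos: [0.4486, 0.1821, 0.0066]
ee_rot: [[0.003, -0.997, -0.082], [0.002, -0.082, 0.997], [-1.0, -0.003, 0.002]]
wrist_force: [0.8, 0.0, -0.4]
gripper_width: 0.502
```

Request:
play_rows(plan=[[[0, 0, 0, 0, 0, 0], [0, 0, 0, 0, 0, 0], [0, 0, 0, 0, 0, 0], [0, 0, 0, 0, 0, 0]]], hand=0)

```text
time_s: 15.82
tcp_pos: [0.4473, 0.1816, 0.0055]
ee_rot: [[0.0, -0.997, -0.083], [0.0, -0.083, 0.997], [-1.0, -0.0, 0.0]]
wrist_force: [-0.6, 0.2, 3.5]
gripper_width: 0.224
```

Request:
play_rows(plan=[[[-5, 0, 0, 0, 0, 0], [-12.5, 0, 0, 0, 0, 0], [-12.5, 0, 0, 0, 0, 0]]])

```text
time_s: 16.2
tcp_pos: [0.4491, 0.1829, 0.1339]
ee_rot: [[0.007, -0.997, -0.083], [0.005, -0.083, 0.997], [-1.0, -0.007, 0.005]]
wrist_force: [-0.5, -0.2, -1.5]
gripper_width: 0.218
```

```bash
python3 go.py .629 -.1243 .12 180.8
```

```text
[0.4491 0.1829 0.1339] [1.36, -15.36, -32.12, 0.4, 0.03, 0.04]
```

Request:
play_rows(plan=[[[0, -15.36, -32.1, 0.4, 0, 0], [0, -15.36, -32.1, 0.4, 0, 0], [0, -15.36, -32.1, 0.4, 0, 0], [0, -15.36, -32.1, 0.4, 0, 0], [0, -15.36, -32.1, 0.4, 0, 0]]])

```text
time_s: 16.82
tcp_pos: [0.6046, -0.0901, 0.1281]
ee_rot: [[-0.003, -1.0, -0.012], [0.0, -0.012, 1.0], [-1.0, 0.003, 0.0]]
wrist_force: [0.6, 0.4, -2.4]
gripper_width: 0.222
```

```bash
python3 go.py .629 -.1243 .12 180.8
```

```text
[ 0.6046 -0.0901  0.1281] [0.8, -2.4, -3.45, -0.01, 0.0, -0.02]
```

Request:
play_rows(plan=[[[0.8, -2.4, -3.4, 0, 0, 0], [0.8, -2.4, -3.4, 0, 0, 0], [0.8, -2.4, -3.4, 0, 0, 0], [0.8, -2.4, -3.4, 0, 0, 0]]])

```text
time_s: 17.32
tcp_pos: [0.6286, -0.1209, 0.1219]
ee_rot: [[-0.001, -1.0, -0.014], [0.0, -0.014, 1.0], [-1.0, 0.001, 0.0]]
wrist_force: [0.6, -0.3, -1.3]
gripper_width: 0.219
```

```bash
python3 shot.py w15; python3 held.py w15;python3 - <<'E'
import cv2
p=cv2.imread('pics/w15.png'); cv2.imwrite('pics/w15z.png',cv2.resize(p[0:260,180:460],None,fx=2.8,fy=2.3,interpolation=cv2.INTER_CUBIC))
E
```

```text
[ 0.6286 -0.1209  0.1219] [  3.6  28.2  -4.9  -0.  -57.   -2.7] 0.050001163
tip t 65.64 thread mid t 43.64 lat c at thread mid -0.66 yaw err deg -0.18 crest top h 0.0213
thread mid world [ 0.6299 -0.1645  0.1219]
plate x 0.718 y -0.21 -0.1922 mid -0.2011 ztop 0.0318 n 45
plate x 0.4373 y -0.2097 -0.13 mid -0.1698 ztop 0.0413 n 623
plate x 0.6742 y -0.1919 -0.1827 mid -0.1873 ztop 0.0373 n 60
plate x 0.6372 y -0.1925 -0.1827 mid -0.1876 ztop 0.0362 n 90
plate x 0.6213 y -0.1928 -0.183 mid -0.1879 ztop 0.0359 n 88
plate x 0.7106 y -0.1913 -0.1304 mid -0.1609 ztop 0.0414 n 364
plate x 0.6555 y -0.1908 -0.1421 mid -0.1665 ztop 0.0409 n 107
plate x 0.6026 y -0.1916 -0.1429 mid -0.1673 ztop 0.0414 n 109
plate x 0.5475 y -0.1929 -0.1437 mid -0.1683 ztop 0.0415 n 347
plate x 0.4925 y -0.1937 -0.1449 mid -0.1693 ztop 0.0415 n 465
plate x 0.5282 y -0.1883 -0.1495 mid -0.1689 ztop 0.0337 n 362
plate x 0.5126 y -0.1886 -0.1493 mid -0.1689 ztop 0.0337 n 362
plate x 0.4739 y -0.1893 -0.1495 mid -0.1694 ztop 0.0335 n 343
plate x 0.458 y -0.1896 -0.1505 mid -0.17 ztop 0.0336 n 317
plate x 0.6732 y -0.1763 -0.1676 mid -0.1719 ztop 0.0366 n 42
plate x 0.673 y -0.1644 -0.1554 mid -0.1599 ztop 0.0417 n 48
plate x 0.6735 y -0.1498 -0.1405 mid -0.1452 ztop 0.0357 n 57
```

View pics/w15z.png

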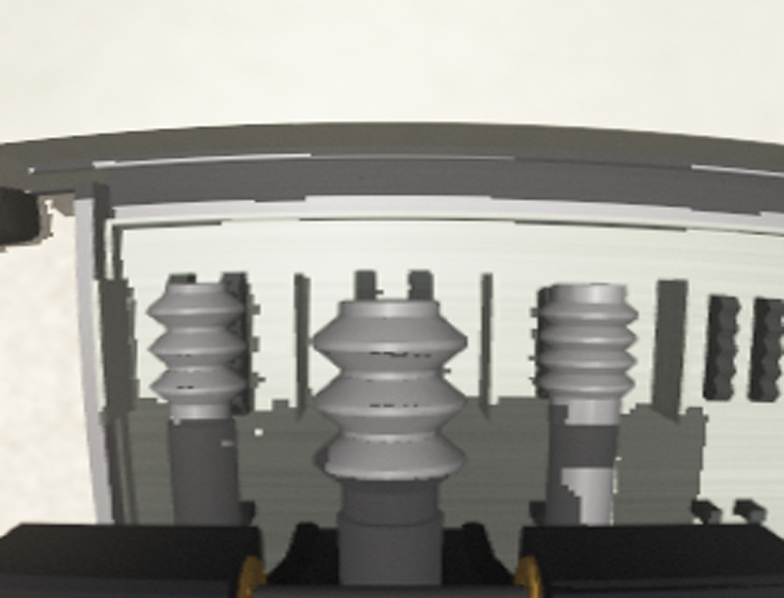

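Request:
play_rows(plan=[[[0, 0.08, -0.28, 0, 0, 0], [4.0, 0.08, -0.28, 0, 0, 0], [7.0, 0.08, -0.28, 0, 0, 0], [7.7, 0.08, -0.28, 0, 0, 0], [7.7, 0.08, -0.28, 0, 0, 0]]])

```text
time_s: 18.0
tcp_pos: [0.629, -0.1248, 0.0457]
ee_rot: [[0.001, -1.0, -0.014], [-0.0, -0.014, 1.0], [-1.0, -0.001, -0.0]]
wrist_force: [-0.5, 0.3, -1.7]
gripper_width: 0.219
```

```bash
python3 shot.py w16; python3 held.py w16
```

```text
[ 0.629  -0.1248  0.0457] [  3.2  33.   -9.1   0.  -47.9  -2.5] 0.050003394
tip t 65.63 thread mid t 43.63 lat c at thread mid -0.64 yaw err deg -0.1 crest top h 0.0213
thread mid world [ 0.6303 -0.1684  0.0457]
plate x 0.7106 y -0.2098 -0.13 mid -0.1699 ztop 0.0416 n 1195
plate x 0.6735 y -0.1924 -0.1409 mid -0.1667 ztop 0.0408 n 569
plate x 0.6372 y -0.1927 -0.1893 mid -0.191 ztop 0.0344 n 69
plate x 0.6204 y -0.1929 -0.1846 mid -0.1888 ztop 0.0358 n 109
plate x 0.4372 y -0.2099 -0.1303 mid -0.1701 ztop 0.0414 n 1184
plate x 0.6904 y -0.1923 -0.1888 mid -0.1905 ztop 0.0416 n 76
plate x 0.6554 y -0.1918 -0.1419 mid -0.1668 ztop 0.0417 n 345
plate x 0.6024 y -0.1925 -0.1426 mid -0.1675 ztop 0.0414 n 399
plate x 0.5474 y -0.1934 -0.143 mid -0.1682 ztop 0.0413 n 906
plate x 0.5847 y -0.1879 -0.1483 mid -0.1681 ztop 0.0411 n 288
plate x 0.4924 y -0.1942 -0.1445 mid -0.1693 ztop 0.0415 n 1009
plate x 0.5288 y -0.1888 -0.1496 mid -0.1692 ztop 0.0338 n 696
plate x 0.5129 y -0.1891 -0.1493 mid -0.1692 ztop 0.0337 n 661
plate x 0.4719 y -0.1894 -0.1505 mid -0.1699 ztop 0.0339 n 270
plate x 0.4582 y -0.1895 -0.1501 mid -0.1698 ztop 0.0335 n 510
```

Request:
play_rows(plan=[[[0, 0.13, 0.08, 0, 0, 0], [0.5, 0.13, 0.08, 0, 0, 0], [0.8, 0.13, 0.08, 0, 0, 0], [1.0, 0.13, 0.08, 0, 0, 0], [1.0, 0.13, 0.08, 0, 0, 0]]])

```text
time_s: 18.68
tcp_pos: [0.6276, -0.1242, 0.0356]
ee_rot: [[0.001, -1.0, -0.013], [-0.0, -0.013, 1.0], [-1.0, -0.001, -0.0]]
wrist_force: [-0.8, -0.3, 2.8]
gripper_width: 0.22
```

```bash
python3 shot.py w17; python3 held.py w17|head -2
```

```text
[ 0.6276 -0.1242  0.0356] [  3.3  33.6  -9.7   0.  -46.7  -2.6] 0.05000055
tip t 67.67 thread mid t 45.67 lat c at thread mid -0.64 yaw err deg -0.02 crest top h 0.0214
thread mid world [ 0.6289 -0.1698  0.0357]
```

```bash
python3 held.py w17 v|sed -n 14,65p
```

```text
t  25.5 w  17.0 c   0.0 top  18.2
t  26.5 w  19.0 c  -0.5 top  19.0
t  27.5 w  19.9 c  -0.5 top  19.4
t  28.5 w  21.2 c  -0.2 top  21.0
t  29.5 w  26.1 c  -0.5 top  21.8
t  30.5 w  26.1 c  -0.5 top  22.3
t  31.5 w  26.6 c  -0.5 top  22.4
t  32.5 w  26.0 c  -0.3 top  21.5
t  33.5 w  24.3 c  -0.5 top  20.9
t  34.5 w  21.3 c  -0.6 top  18.9
t  35.5 w  21.4 c  -0.5 top  18.1
t  36.5 w  21.3 c  -0.5 top  17.6
t  37.5 w  18.0 c  -0.4 top  16.8
t  38.5 w  18.4 c  -0.2 top  18.2
t  39.5 w  19.8 c  -0.4 top  19.7
t  40.5 w  22.1 c  -0.7 top  19.2
t  41.5 w  23.5 c  -0.5 top  21.3
t  42.5 w  26.7 c  -0.5 top  22.1
t  43.5 w  26.7 c  -0.5 top  22.0
t  44.5 w  26.9 c  -0.5 top  21.7
t  45.5 w  25.3 c  -0.7 top  21.3
t  46.5 w  22.9 c  -1.0 top  20.5
t  47.5 w  22.3 c  -0.7 top  18.6
t  48.5 w  21.5 c  -0.8 top  18.8
t  49.5 w  21.5 c  -0.8 top  17.0
t  50.5 w  21.4 c  -0.8 top  16.5
t  51.5 w  18.9 c  -0.8 top  17.5
t  52.5 w  20.3 c  -1.0 top  19.1
t  53.5 w  22.3 c  -1.0 top  20.0
t  54.5 w  25.3 c  -0.4 top  20.9
t  55.5 w  26.2 c  -0.4 top  21.9
t  56.5 w  26.0 c  -0.4 top  22.0
t  57.5 w  2
[... 232 characters left out ...]
5 w  21.3 c  -0.7 top  16.9
t  65.5 w  21.5 c  -0.8 top  16.5
t  66.5 w  21.6 c  -0.7 top  -1.5
t  67.5 w  20.5 c  -1.2 top  -2.6
tip t 67.67 thread mid t 45.67 lat c at thread mid -0.64 yaw err deg -0.02 crest top h 0.0214
thread mid world [ 0.6289 -0.1698  0.0357]
plate x 0.7106 y -0.21 -0.1301 mid -0.1701 ztop 0.0413 n 1354
plate x 0.6216 y -0.193 -0.1913 mid -0.1921 ztop 0.032 n 41
plate x 0.4372 y -0.2099 -0.1301 mid -0.17 ztop 0.0414 n 1312
plate x 0.6736 y -0.1922 -0.1654 mid -0.1788 ztop 0.0412 n 389
plate x 0.6554 y -0.1917 -0.1419 mid -0.1668 ztop 0.0415 n 404
plate x 0.6024 y -0.1925 -0.1428 mid -0.1677 ztop 0.0415 n 450
plate x 0.691 y -0.1922 -0.1888 mid -0.1905 ztop 0.0334 n 81
```

Request:
play_rows(plan=[[[0, 0, 0, 0, 0, 0], [0, 0, 0, 0, 0, 0], [0, 0, 0, 0, 0, 0]]], hand=0.36)

```text
time_s: 19.1
tcp_pos: [0.6273, -0.1241, 0.0349]
ee_rot: [[-0.0, -1.0, -0.013], [0.0, -0.013, 1.0], [-1.0, 0.0, 0.0]]
wrist_force: [0.6, -1.0, -0.3]
gripper_width: 0.354
```

Request:
play_rows(plan=[[[-5, 0, 0, 0, 0, 0], [-10, 0, 0, 0, 0, 0], [-11, 0, 0, 0, 0, 0], [-11, 0, 0, 0, 0, 0]]])

```text
time_s: 19.6
tcp_pos: [0.6273, -0.1239, 0.1456]
ee_rot: [[0.001, -1.0, -0.013], [0.0, -0.013, 1.0], [-1.0, -0.001, 0.0]]
wrist_force: [0.2, -0.1, -0.5]
gripper_width: 0.358
```

```bash
sed -i 's/(Q\[...,0\]<0.004)/(Q[...,0]<-0.001)/' held.py; python3 shot.py w18; python3 go.py .573 .40 .22 180
python3 - <<'E'
import cv2
from h import *
p=cv2.imread('pics/w18.png'); cv2.imwrite('pics/w18z.png',cv2.resize(p[0:260,180:460],None,fx=2.8,fy=2.3,interpolation=cv2.INTER_CUBIC))
p,d=r.capture('top'); cv2.imwrite('pics/top1.png',p)
E
```

```text
[ 0.6273 -0.1239  0.1456] [  3.3  26.8  -3.5  -0.  -59.6  -2.5] 0.05000035
[ 0.6265 -0.1239  0.1441] [-7.55, 4.71, 52.46, 0.07, 0.0, -0.01]
```

View pics/w18z.png

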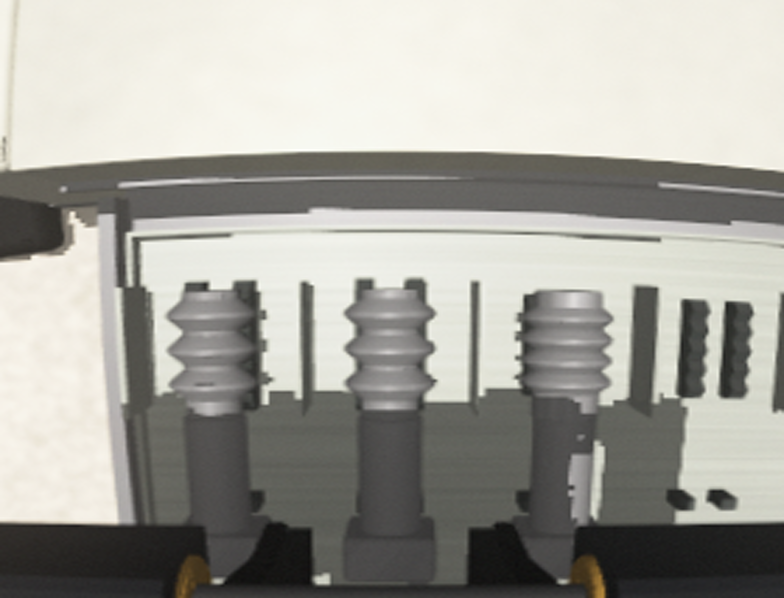

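View pics/top1.png

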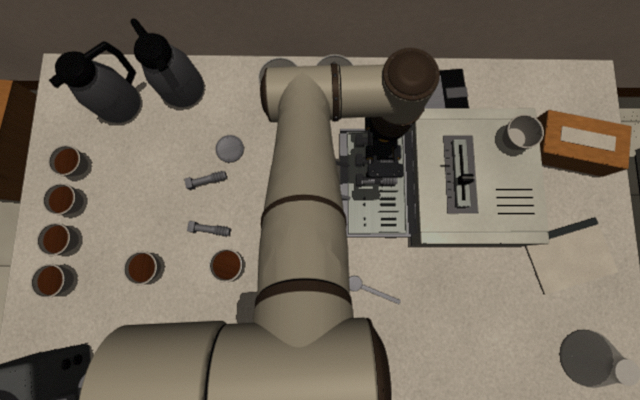

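```bash
python3 go.py .57 .333 .14 191
```

```text
[ 0.6262 -0.1239  0.1434] [0.37, 5.05, 45.76, -1.03, 0.0, -0.02]
```

Request:
play_rows(plan=[[[0.2, 5.05, 45.7, -1.0, 0, 0], [0.2, 5.05, 45.7, -1.0, 0, 0], [0.2, 5.05, 45.7, -1.0, 0, 0], [0.2, 5.05, 45.7, -1.0, 0, 0], [0.2, 5.05, 45.7, -1.0, 0, 0]]], hand=0.5)

```text
time_s: 20.32
tcp_pos: [0.5876, 0.1876, 0.1417]
ee_rot: [[-0.003, -0.983, -0.186], [-0.002, -0.186, 0.983], [-1.0, 0.003, -0.001]]
wrist_force: [1.4, -0.2, 1.2]
gripper_width: 0.502
```

```bash
python3 go.py .57 .333 .14 191
```

```text
[0.5876 0.1876 0.1417] [0.15, -0.98, 14.61, -0.03, -0.01, -0.02]
```

Request:
play_rows(plan=[[[0.1, -1.0, 14.5, 0, 0, 0], [0.1, -1.0, 14.5, 0, 0, 0], [0.1, -1.0, 14.5, 0, 0, 0], [0.1, -1.0, 14.5, 0, 0, 0], [0.1, -1.0, 14.5, 0, 0, 0]]])

```text
time_s: 20.95
tcp_pos: [0.5716, 0.3289, 0.1417]
ee_rot: [[-0.002, -0.983, -0.185], [-0.002, -0.185, 0.983], [-1.0, 0.002, -0.001]]
wrist_force: [-0.1, -1.0, 0.1]
gripper_width: 0.5
```

```bash
python3 shot.py w19; python3 scr.py w19 .57 .333 |tail -62
```

```text
[0.5716 0.3289 0.1417] [ 43.9  28.9  -0.5  -0.  -60.8 -33.3] 0.050000016
 -54.7 w  27.4 h  29.7
 -52.7 w  28.4 h  30.5
 -50.7 w  28.3 h  30.3
 -48.7 w  27.2 h  30.6
 -46.7 w  27.1 h  30.5
 -44.7 w  27.0 h  30.1
 -42.7 w  29.0 h  30.6
 -40.7 w  29.0 h  30.1
 -38.7 w  29.4 h  30.7
 -36.7 w  26.5 h  29.3
 -34.7 w  18.8 h  26.1
 -32.7 w  18.8 h  25.7
 -30.7 w  18.8 h  25.7
 -28.7 w  19.8 h  24.9
 -26.7 w  19.7 h  24.8
 -24.7 w  19.7 h  25.4
 -22.7 w  19.7 h  25.4
 -20.7 w  19.4 h  25.1
 -18.7 w  17.5 h  25.6
 -16.7 w  18.7 h  24.9
 -14.7 w  18.6 h  25.1
 -12.7 w  18.5 h  25.9
 -10.7 w  18.4 h  25.0
  -8.7 w  18.3 h  24.5
  -6.7 w  18.3 h  25.7
  -4.7 w  18.3 h  25.0
  -2.7 w  18.3 h  24.8
  -0.7 w  18.3 h  24.9
   1.3 w  18.2 h  25.7
   3.3 w  18.2 h  25.0
   5.3 w  18.2 h  25.2
   7.3 w  20.0 h  25.0
   9.3 w  19.9 h  25.8
  11.3 w  21.1 h  25.7
  13.3 w  21.0 h  25.5
  15.3 w  21.0 h  25.5
  17.3 w  22.5 h  27.2
  19.3 w  25.3 h  28.9
  21.3 w  26.6 h  28.5
  23.3 w  22.8 h  26.8
  25.3 w  21.5 h  28.0
  27.3 w  26.1 h  29.2
  29.3 w  26.3 h  28.8
  31.3 w  22.4 h  26.8
  33.3 w  22.3 h  27.0
  35.3 w  27.1 h  28.7
  37.3 w  27.2 h  28.5
  39.3 w  24.3 h  27.4
  41.3 w  22.3 h  28.7
  43.3 w  26.1 h  28.4
  45.3 w  26.0 h  29.3
  47.3 w  22.3 h  27.0
  49.3 w  20.5 h  25.0
  51.3 w  20.4 h  25.3
  53.3 w  20.4 h  25.5
  55.3 w   5.7 h  17.7
tab -0.0014 len 110.26958657708849 dir deg -74.30150930083683 org [0.5769 0.3295]
mid by tip [0.5741 0.3395] mid by head [0.574  0.3398]
```

View pics/w19.png

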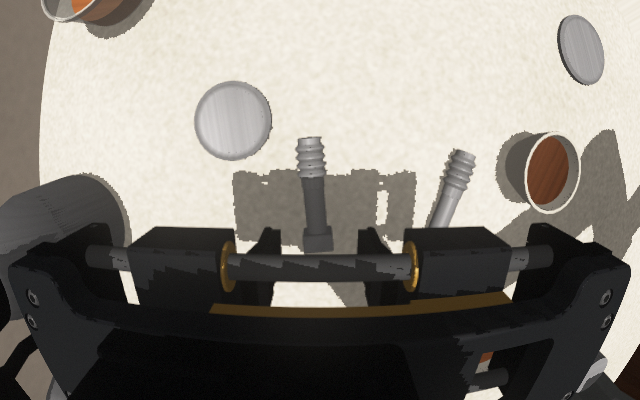

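```bash
python3 go.py .574 .3397 .005 195.7;python3 scr.py w19 .437 .315 |tail -2
```

```text
[0.5718 0.3287 0.1421] [13.71, -0.44, 1.05, -0.51, -0.0, -0.01]
tab -0.0015 len 86.87376487763929 dir deg -97.38550915466571 org [0.4396 0.2966]
mid by tip [0.443  0.3225] mid by head [0.44   0.2996]
```

Request:
play_rows(plan=[[[3.0, -0.42, 1.05, -0.5, 0, 0], [8.0, -0.42, 1.05, -0.5, 0, 0], [12.0, -0.42, 1.05, -0.5, 0, 0], [13.7, -0.42, 1.05, -0.5, 0, 0], [13.7, -0.42, 1.05, -0.5, 0, 0]]])

```text
time_s: 21.62
tcp_pos: [0.5741, 0.3403, 0.0052]
ee_rot: [[-0.001, -0.963, -0.27], [-0.001, -0.27, 0.963], [-1.0, 0.001, -0.001]]
wrist_force: [0.4, -0.7, -0.0]
gripper_width: 0.496
```

Request:
play_rows(plan=[[[0, 0, 0, 0, 0, 0], [0, 0, 0, 0, 0, 0], [0, 0, 0, 0, 0, 0], [0, 0, 0, 0, 0, 0]]], hand=0)

```text
time_s: 22.12
tcp_pos: [0.5741, 0.3418, 0.0068]
ee_rot: [[0.001, -0.962, -0.272], [0.001, -0.272, 0.962], [-1.0, -0.001, 0.0]]
wrist_force: [-0.8, -0.7, 3.7]
gripper_width: 0.218
```

Request:
play_rows(plan=[[[-5, 0, 0, 0, 0, 0], [-12.5, 0, 0, 0, 0, 0], [-12.5, 0, 0, 0, 0, 0]]])

```text
time_s: 22.5
tcp_pos: [0.5762, 0.3433, 0.1363]
ee_rot: [[0.008, -0.962, -0.272], [0.006, -0.272, 0.962], [-1.0, -0.009, 0.004]]
wrist_force: [0.2, 1.4, -1.3]
gripper_width: 0.213
```

```bash
python3 go.py .519 -.1255 .12 180.8
```

```text
[0.5762 0.3433 0.1363] [1.29, 18.27, -43.56, 1.5, 0.03, 0.05]
```

Request:
play_rows(plan=[[[0, 18.27, -43.5, 1.5, 0, 0], [0, 18.27, -43.5, 1.5, 0, 0], [0, 18.27, -43.5, 1.5, 0, 0], [0, 18.27, -43.5, 1.5, 0, 0], [0, 18.27, -43.5, 1.5, 0, 0]]])

```text
time_s: 23.12
tcp_pos: [0.5342, 0.0294, 0.1297]
ee_rot: [[-0.002, -1.0, -0.013], [-0.0, -0.013, 1.0], [-1.0, 0.002, -0.0]]
wrist_force: [-0.1, -0.1, -1.3]
gripper_width: 0.218
```

```bash
python3 go.py .519 -.1255 .12 180.8
```

```text
[0.5342 0.0294 0.1297] [0.98, 1.72, -15.47, -0.01, -0.0, -0.01]
```

Request:
play_rows(plan=[[[0, 1.7, -15.4, 0, 0, 0], [0, 1.7, -15.4, 0, 0, 0], [0.9, 1.7, -15.4, 0, 0, 0], [0.9, 1.7, -15.4, 0, 0, 0], [0.9, 1.7, -15.4, 0, 0, 0]]])

```text
time_s: 23.75
tcp_pos: [0.5203, -0.1225, 0.1212]
ee_rot: [[-0.001, -1.0, -0.013], [0.0, -0.013, 1.0], [-1.0, 0.001, 0.0]]
wrist_force: [0.6, 0.9, -1.3]
gripper_width: 0.217
```

```bash
python3 shot.py w20; python3 held.py w20;python3 - <<'E'
import cv2
p=cv2.imread('pics/w20.png'); cv2.imwrite('pics/w20z.png',cv2.resize(p[0:260,180:460],None,fx=2.8,fy=2.3,interpolation=cv2.INTER_CUBIC))
E
```

```text
[ 0.5203 -0.1225  0.1212] [  4.1  19.  -20.3  -0.  -50.8  -3.4] 0.050001215
tip t 66.58 thread mid t 44.58 lat c at thread mid -0.43 yaw err deg -0.3 crest top h 0.0201
thread mid world [ 0.5213 -0.167   0.1212]
plate x 0.7108 y -0.2097 -0.1301 mid -0.1699 ztop 0.0413 n 599
plate x 0.4372 y -0.2012 -0.1301 mid -0.1656 ztop 0.0412 n 532
plate x 0.5456 y -0.1924 -0.1441 mid -0.1682 ztop 0.0406 n 117
plate x 0.4927 y -0.1932 -0.1448 mid -0.169 ztop 0.0416 n 148
plate x 0.6185 y -0.1929 -0.1406 mid -0.1668 ztop 0.0411 n 404
plate x 0.6005 y -0.1921 -0.1433 mid -0.1677 ztop 0.0415 n 348
plate x 0.6737 y -0.1923 -0.1306 mid -0.1615 ztop 0.0415 n 499
plate x 0.6555 y -0.1915 -0.1424 mid -0.167 ztop 0.0416 n 460
plate x 0.4729 y -0.1892 -0.1498 mid -0.1695 ztop 0.0339 n 359
plate x 0.457 y -0.1891 -0.1502 mid -0.1697 ztop 0.0338 n 367
```

View pics/w20z.png

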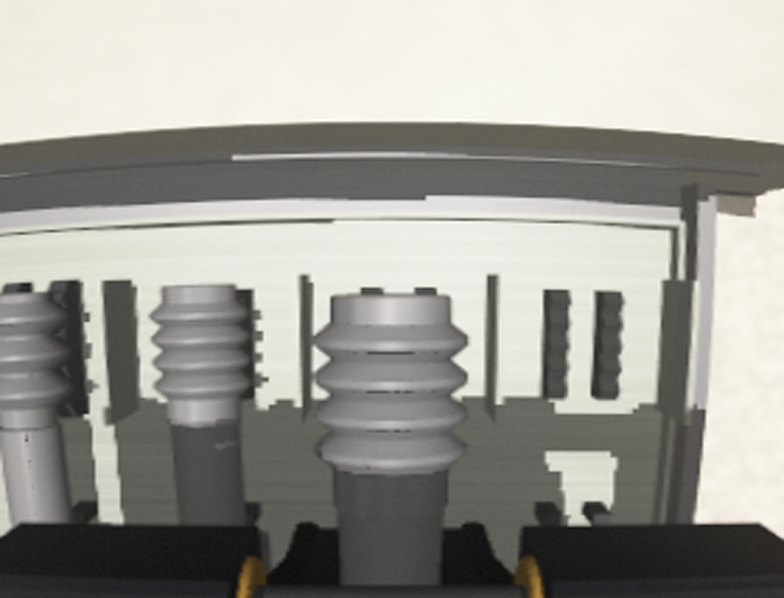

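Request:
play_rows(plan=[[[0, 0.2, -0.18, 0, 0, 0], [4.0, 0.2, -0.18, 0, 0, 0], [7.0, 0.2, -0.18, 0, 0, 0], [7.6, 0.2, -0.18, 0, 0, 0], [7.6, 0.2, -0.18, 0, 0, 0]]])

```text
time_s: 24.42
tcp_pos: [0.5192, -0.1243, 0.0462]
ee_rot: [[0.001, -1.0, -0.014], [-0.0, -0.014, 1.0], [-1.0, -0.001, -0.0]]
wrist_force: [0.0, -0.3, -0.9]
gripper_width: 0.221
```

```bash
python3 shot.py w21; python3 held.py w21
```

```text
[ 0.5192 -0.1243  0.0462] [  4.   24.7 -24.9   0.  -40.4  -3.2] 0.050000243
tip t 66.58 thread mid t 44.58 lat c at thread mid -0.45 yaw err deg -0.27 crest top h 0.0201
thread mid world [ 0.5203 -0.1689  0.0462]
plate x 0.4372 y -0.2097 -0.1301 mid -0.1699 ztop 0.0413 n 1326
plate x 0.7111 y -0.2099 -0.13 mid -0.17 ztop 0.0416 n 705
plate x 0.5454 y -0.1934 -0.1434 mid -0.1684 ztop 0.0417 n 304
plate x 0.4924 y -0.1938 -0.1447 mid -0.1692 ztop 0.0415 n 400
plate x 0.6185 y -0.1931 -0.1304 mid -0.1618 ztop 0.0415 n 1000
plate x 0.6004 y -0.1926 -0.1429 mid -0.1677 ztop 0.0417 n 876
plate x 0.6352 y -0.1929 -0.1892 mid -0.1911 ztop 0.0337 n 73
plate x 0.5633 y -0.1883 -0.1481 mid -0.1682 ztop 0.0415 n 334
plate x 0.6554 y -0.1918 -0.1423 mid -0.167 ztop 0.0416 n 906
plate x 0.473 y -0.1894 -0.1492 mid -0.1693 ztop 0.0338 n 768
plate x 0.4572 y -0.1896 -0.1497 mid -0.1697 ztop 0.0337 n 761
plate x 0.6749 y -0.1922 -0.1315 mid -0.1618 ztop 0.0416 n 651
```

Request:
play_rows(plan=[[[0, 0.13, 0, 0, 0, 0], [0.5, 0.13, 0, 0, 0, 0], [0.8, 0.13, 0, 0, 0, 0], [0.95, 0.13, 0, 0, 0, 0], [0.95, 0.13, 0, 0, 0, 0]]])

```text
time_s: 25.1
tcp_pos: [0.5177, -0.1247, 0.0369]
ee_rot: [[0.001, -1.0, -0.013], [-0.0, -0.013, 1.0], [-1.0, -0.001, -0.0]]
wrist_force: [-1.8, 1.3, 3.8]
gripper_width: 0.221
```

```bash
python3 shot.py w22; python3 held.py w22|head -2
```

```text
[ 0.5177 -0.1247  0.0369] [  3.9  25.4 -25.6   0.  -39.   -3.2] 0.050000627
tip t 66.61 thread mid t 44.61 lat c at thread mid -0.36 yaw err deg -0.27 crest top h 0.0203
thread mid world [ 0.5186 -0.1693  0.0369]
```

Contact; crest top 0.0572 matches seating. Release.

Request:
play_rows(plan=[[[0, 0, 0, 0, 0, 0], [0, 0, 0, 0, 0, 0], [0, 0, 0, 0, 0, 0]]], hand=0.36)

```text
time_s: 25.52
tcp_pos: [0.5172, -0.1247, 0.036]
ee_rot: [[-0.0, -1.0, -0.013], [-0.0, -0.013, 1.0], [-1.0, 0.0, 0.0]]
wrist_force: [0.4, 0.6, -0.6]
gripper_width: 0.348
```

Request:
play_rows(plan=[[[-5, 0, 0, 0, 0, 0], [-10, 0, 0, 0, 0, 0], [-11, 0, 0, 0, 0, 0], [-11, 0, 0, 0, 0, 0]]])

```text
time_s: 26.02
tcp_pos: [0.5172, -0.1246, 0.1464]
ee_rot: [[0.001, -1.0, -0.012], [0.001, -0.012, 1.0], [-1.0, -0.001, 0.001]]
wrist_force: [-1.1, 0.2, 0.2]
gripper_width: 0.362
```

```bash
python3 shot.py w23; python3 go.py .443 .318 .14 172.6
python3 - <<'E'
import cv2
from h import *
p=cv2.imread('pics/w23.png'); cv2.imwrite('pics/w23z.png',cv2.resize(p[0:260,180:460],None,fx=2.8,fy=2.3,interpolation=cv2.INTER_CUBIC))
E
```

```text
[ 0.5172 -0.1246  0.1464] [  3.9  17.1 -18.9  -0.  -54.   -3.2] 0.050000023
[ 0.5165 -0.1246  0.1452] [0.56, 6.8, 44.34, 0.81, 0.0, -0.01]
```

View pics/w23z.png

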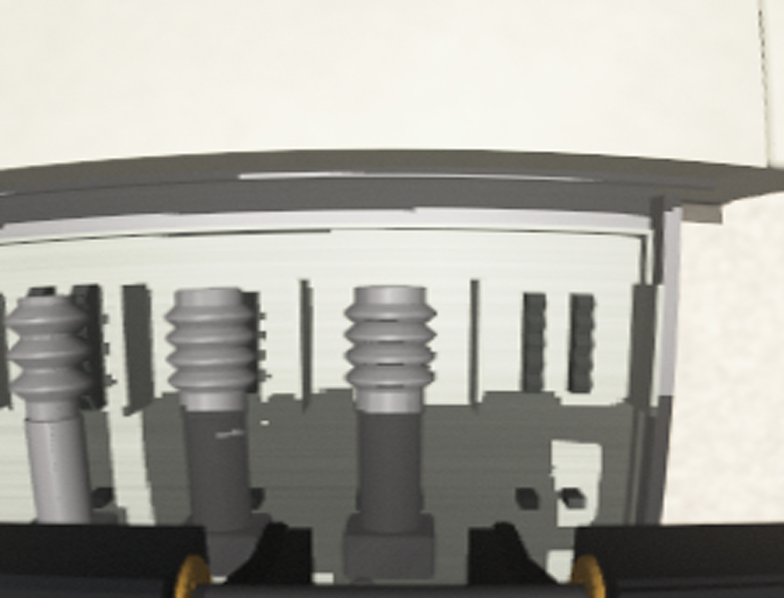

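Request:
play_rows(plan=[[[0.3, 6.8, 44.3, 0.8, 0, 0], [0.3, 6.8, 44.3, 0.8, 0, 0], [0.3, 6.8, 44.3, 0.8, 0, 0], [0.3, 6.8, 44.3, 0.8, 0, 0], [0.3, 6.8, 44.3, 0.8, 0, 0]]], hand=0.5)

```text
time_s: 26.7
tcp_pos: [0.4643, 0.1848, 0.1422]
ee_rot: [[-0.003, -0.992, 0.127], [-0.002, 0.127, 0.992], [-1.0, 0.003, -0.003]]
wrist_force: [1.7, 0.2, -0.3]
gripper_width: 0.496
```

```bash
python3 go.py .443 .320 .14 172.6
```

```text
[0.4643 0.1848 0.1422] [0.19, 3.83, 13.14, 0.01, -0.02, -0.02]
```

Request:
play_rows(plan=[[[0.2, 3.8, 13.1, 0, 0, 0], [0.2, 3.8, 13.1, 0, 0, 0], [0.2, 3.8, 13.1, 0, 0, 0], [0.2, 3.8, 13.1, 0, 0, 0], [0.2, 3.8, 13.1, 0, 0, 0]]])

```text
time_s: 27.32
tcp_pos: [0.4446, 0.3166, 0.1412]
ee_rot: [[-0.002, -0.992, 0.128], [-0.002, 0.128, 0.992], [-1.0, 0.001, -0.002]]
wrist_force: [0.5, 0.4, -0.2]
gripper_width: 0.498
```

```bash
python3 shot.py w24; python3 scr.py w24 .443 .32 |tail -22; python3 go.py .443 .32 .005 172.6
```

```text
[0.4446 0.3166 0.1412] [ 52.5  18.7 -17.3  -0.  -54.1 -59.8] 0.05000034
  15.9 w  19.6 h  25.9
  17.9 w  22.2 h  27.5
  19.9 w  26.1 h  29.9
  21.9 w  26.2 h  28.3
  23.9 w  21.6 h  26.3
  25.9 w  23.0 h  28.2
  27.9 w  25.8 h  29.2
  29.9 w  26.1 h  28.7
  31.9 w  21.4 h  27.3
  33.9 w  23.8 h  27.4
  35.9 w  25.7 h  28.6
  37.9 w  26.0 h  28.4
  39.9 w  22.2 h  25.9
  41.9 w  24.8 h  28.1
  43.9 w  26.7 h  29.2
  45.9 w  25.8 h  28.6
  47.9 w  21.4 h  26.1
  49.9 w  21.4 h  25.7
  51.9 w  21.3 h  25.7
  53.9 w  21.3 h  24.4
tab -0.0014 len 109.15879690812986 dir deg -96.65756190783189 org [0.4396 0.3119]
mid by tip [0.4408 0.3228] mid by head [0.4407 0.322 ]
[0.4448 0.3166 0.1416] [13.66, 0.21, 0.33, 0.0, -0.01, -0.01]
```

View pics/w24.png

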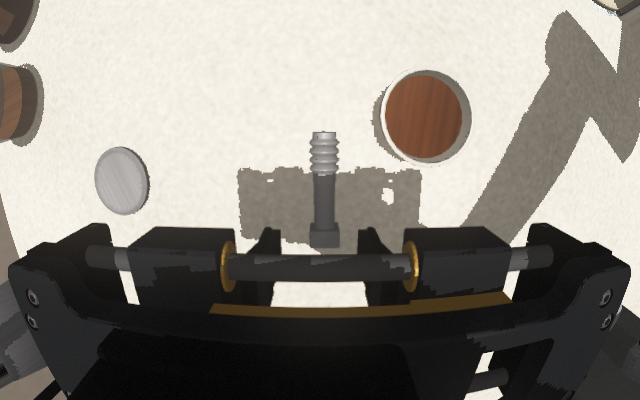

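Request:
play_rows(plan=[[[3.0, 0.47, 0.55, -0.07, 0, 0], [8.0, 0.47, 0.55, -0.07, 0, 0], [12.0, 0.47, 0.55, -0.07, 0, 0], [13.65, 0.47, 0.55, -0.07, 0, 0], [13.65, 0.47, 0.55, -0.07, 0, 0]]])

```text
time_s: 28.0
tcp_pos: [0.4406, 0.3223, 0.0045]
ee_rot: [[-0.002, -0.993, 0.116], [-0.003, 0.116, 0.993], [-1.0, 0.002, -0.003]]
wrist_force: [-0.0, -0.9, -0.1]
gripper_width: 0.501
```

Request:
play_rows(plan=[[[0, 0, 0, 0, 0, 0], [0, 0, 0, 0, 0, 0], [0, 0, 0, 0, 0, 0], [0, 0, 0, 0, 0, 0]]], hand=0)

```text
time_s: 28.5
tcp_pos: [0.4411, 0.3246, 0.0064]
ee_rot: [[0.001, -0.993, 0.114], [0.001, 0.114, 0.993], [-1.0, -0.001, 0.001]]
wrist_force: [-0.9, -0.4, 3.9]
gripper_width: 0.22
```

Request:
play_rows(plan=[[[-5, 0, 0, 0, 0, 0], [-12.5, 0, 0, 0, 0, 0], [-12.5, 0, 0, 0, 0, 0]]])

```text
time_s: 28.88
tcp_pos: [0.4425, 0.3264, 0.1352]
ee_rot: [[0.006, -0.994, 0.114], [0.007, 0.114, 0.994], [-1.0, -0.005, 0.008]]
wrist_force: [-0.6, 0.1, -2.3]
gripper_width: 0.22
```

```bash
python3 go.py .464 -.1265 .12 180.8
```

```text
[0.4425 0.3264 0.1352] [1.22, -7.27, -44.76, -0.73, 0.04, 0.03]
```

Request:
play_rows(plan=[[[0, -7.3, -44.7, -0.73, 0, 0], [0, -7.3, -44.7, -0.73, 0, 0], [0, -7.3, -44.7, -0.73, 0, 0], [0, -7.3, -44.7, -0.73, 0, 0], [0, -7.3, -44.7, -0.73, 0, 0]]])

```text
time_s: 29.5
tcp_pos: [0.4546, 0.0103, 0.1299]
ee_rot: [[-0.001, -1.0, -0.013], [-0.0, -0.013, 1.0], [-1.0, 0.001, -0.0]]
wrist_force: [1.9, -0.5, -0.4]
gripper_width: 0.221
```

```bash
python3 go.py .464 -.1265 .12 180.8
```

```text
[0.4546 0.0103 0.1299] [0.99, -0.76, -13.69, -0.0, -0.0, -0.01]
```

Request:
play_rows(plan=[[[0, -0.8, -13.6, 0, 0, 0], [0, -0.8, -13.6, 0, 0, 0], [0.9, -0.8, -13.6, 0, 0, 0], [0.9, -0.8, -13.6, 0, 0, 0], [0.9, -0.8, -13.6, 0, 0, 0]]])

```text
time_s: 30.12
tcp_pos: [0.4651, -0.1226, 0.1213]
ee_rot: [[-0.001, -1.0, -0.014], [0.0, -0.014, 1.0], [-1.0, 0.001, 0.0]]
wrist_force: [0.5, -0.2, -1.9]
gripper_width: 0.22
```

```bash
python3 shot.py w25; python3 held.py w25;python3 - <<'E'
import cv2
p=cv2.imread('pics/w25.png'); cv2.imwrite('pics/w25z.png',cv2.resize(p[0:260,180:460],None,fx=2.8,fy=2.3,interpolation=cv2.INTER_CUBIC))
E
```

```text
[ 0.4651 -0.1226  0.1213] [  4.6  14.2 -27.4  -0.  -48.4  -3.8] 0.0500006
tip t 67.04 thread mid t 45.04 lat c at thread mid -0.3 yaw err deg 0.2 crest top h 0.0205
thread mid world [ 0.4661 -0.1677  0.1213]
plate x 0.711 y -0.21 -0.1302 mid -0.1701 ztop 0.0416 n 453
plate x 0.4906 y -0.1934 -0.1455 mid -0.1695 ztop 0.0415 n 118
plate x 0.4378 y -0.1942 -0.1452 mid -0.1697 ztop 0.0414 n 144
plate x 0.5455 y -0.193 -0.1436 mid -0.1683 ztop 0.0415 n 349
plate x 0.6186 y -0.1932 -0.1422 mid -0.1677 ztop 0.0412 n 482
plate x 0.6005 y -0.1924 -0.143 mid -0.1677 ztop 0.0415 n 460
plate x 0.5634 y -0.1897 -0.1457 mid -0.1677 ztop 0.0415 n 261
plate x 0.6748 y -0.1922 -0.1301 mid -0.1611 ztop 0.0415 n 379
plate x 0.6555 y -0.1916 -0.1418 mid -0.1667 ztop 0.0416 n 455
plate x 0.4276 y -0.1612 -0.1301 mid -0.1456 ztop 0.0339 n 197
```

View pics/w25z.png

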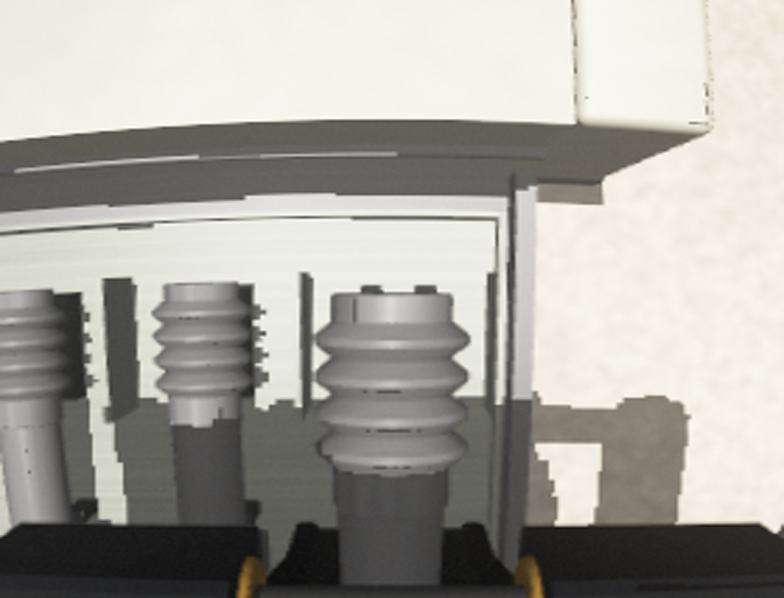

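Request:
play_rows(plan=[[[0, 0.2, -0.2, 0, 0, 0], [4.0, 0.2, -0.2, 0, 0, 0], [7.0, 0.2, -0.2, 0, 0, 0], [7.6, 0.2, -0.2, 0, 0, 0], [7.6, 0.2, -0.2, 0, 0, 0]]])

```text
time_s: 30.8
tcp_pos: [0.464, -0.1254, 0.0461]
ee_rot: [[0.001, -1.0, -0.014], [-0.0, -0.014, 1.0], [-1.0, -0.001, -0.0]]
wrist_force: [-0.1, -0.4, -0.6]
gripper_width: 0.217
```

```bash
python3 shot.py w26; python3 held.py w26 | head -6
```

```text
[ 0.464  -0.1254  0.0461] [  4.3  20.6 -32.3   0.  -37.   -3.5] 0.05000121
tip t 67.06 thread mid t 45.06 lat c at thread mid -0.31 yaw err deg 0.16 crest top h 0.0205
thread mid world [ 0.4649 -0.1704  0.0461]
plate x 0.4307 y -0.2089 -0.1699 mid -0.1894 ztop 0.0317 n 101
plate x 0.4904 y -0.194 -0.1445 mid -0.1693 ztop 0.0414 n 331
plate x 0.4374 y -0.1948 -0.1447 mid -0.1697 ztop 0.0413 n 403
plate x 0.7165 y -0.2099 -0.1816 mid -0.1958 ztop 0.0416 n 185
```

Request:
play_rows(plan=[[[0, 0.1, 0.06, 0, 0, 0], [0.5, 0.1, 0.06, 0, 0, 0], [0.8, 0.1, 0.06, 0, 0, 0], [0.97, 0.1, 0.06, 0, 0, 0], [0.97, 0.1, 0.06, 0, 0, 0]]])

```text
time_s: 31.48
tcp_pos: [0.4627, -0.1252, 0.0365]
ee_rot: [[0.0, -1.0, -0.013], [-0.0, -0.013, 1.0], [-1.0, -0.0, -0.0]]
wrist_force: [-1.0, 0.7, 4.3]
gripper_width: 0.216
```

```bash
python3 shot.py w27; python3 held.py w27|head -2
```

```text
[ 0.4627 -0.1252  0.0365] [  4.3  21.5 -33.    0.  -35.5  -3.6] 0.05000052
tip t 67.01 thread mid t 45.01 lat c at thread mid -0.33 yaw err deg 0.11 crest top h 0.0208
thread mid world [ 0.4636 -0.1702  0.0365]
```

Seated height again (0.0573). Release, rise and check all five.

Request:
play_rows(plan=[[[0, 0, 0, 0, 0, 0], [0, 0, 0, 0, 0, 0], [0, 0, 0, 0, 0, 0]]], hand=0.36)

```text
time_s: 31.9
tcp_pos: [0.4623, -0.1251, 0.0357]
ee_rot: [[-0.0, -1.0, -0.013], [-0.0, -0.013, 1.0], [-1.0, 0.0, 0.0]]
wrist_force: [-0.8, 0.8, -0.3]
gripper_width: 0.35
```

Request:
play_rows(plan=[[[-5, 0, 0, 0, 0, 0], [-11, 0, 0, 0, 0, 0], [-12, 0, 0, 0, 0, 0]]])

```text
time_s: 32.28
tcp_pos: [0.4651, -0.1252, 0.1601]
ee_rot: [[0.009, -1.0, -0.014], [-0.0, -0.014, 1.0], [-1.0, -0.009, -0.0]]
wrist_force: [0.0, 0.2, -0.4]
gripper_width: 0.36
```

```bash
python3 go.py .572 -.06 .22 180.8
```

```text
[ 0.4651 -0.1252  0.1601] [-5.89, -10.84, 6.37, -0.0, -0.0, 0.05]
```

Request:
play_rows(plan=[[[-6, -10.8, 6.3, 0, 0, 0], [-6, -10.8, 6.3, 0, 0, 0], [-6, -10.8, 6.3, 0, 0, 0], [-6, -10.8, 6.3, 0, 0, 0], [-6, -10.8, 6.3, 0, 0, 0]]])

```text
time_s: 32.9
tcp_pos: [0.5677, -0.0613, 0.2144]
ee_rot: [[-0.004, -1.0, -0.012], [-0.0, -0.012, 1.0], [-1.0, 0.004, -0.0]]
wrist_force: [0.2, -0.8, 0.0]
gripper_width: 0.358
```

```bash
python3 shot.py w28
cat > seat.py <<'E'
import sys,pickle
from h import *
c,p,d,s=pickle.load(open(sys.argv[1]+'.pkl','rb')); W=dep(c,d)
A=np.array(eval(sys.argv[2])); B=np.array(eval(sys.argv[3])) # lane1, lane5 notch xy
e=(B-A)/np.linalg.norm(B-A); ax=np.array([e[1],-e[0]])
for k in range(5):
    o=A+(B-A)*k/4; q=W[...,:2]-o; u=q@e; t=q@ax
    m=(np.abs(u)<.02)&(t>-.13)&(t<.05)&(W[...,2]>.04)&(W[...,2]<.075)&(d>.1)
    n,l,st,ce=cv2.connectedComponentsWithStats(m.astype(np.uint8)); i=1+np.argmax(st[1:,4]); m=l==i
    tt=t[m];zz=W[...,2][m];uu=u[m]
    H=[]
    for k2 in np.arange(-.022,.023,.002):
        mm=np.abs(tt-k2)<.001
        H.append(zz[mm].max()*1e3 if mm.any() else 0)
    th=np.abs(tt)<.022; sh=(tt<-.028)&(tt>-.06)
    print('lane',k+1,'tip',(tt.max()*1e3).round(1),'crest top',(np.percentile(zz[th],99)*1e3).round(1),'shank top',(np.percentile(zz[sh],95)*1e3).round(1) if sh.sum()>5 else None,'u thr',(1e3*(uu[th].min()+uu[th].max())/2).round(1),np.round(H,0).astype(int))
E
python3 seat.py w28 [.4655,-.1697] [.6824,-.1667]; python3 go.py .571 .011 .16 180.8;python3 - <<'E'
import cv2
p=cv2.imread('pics/w28.png'); cv2.imwrite('pics/w28z.png',cv2.resize(p[0:260,180:460],None,fx=2.8,fy=2.3,interpolation=cv2.INTER_CUBIC))
E
```

```text
[ 0.5677 -0.0613  0.2144] [ 10.1  17.2  -7.9  -0.  -65.1  -9.4] 0.050000034
lane 1 tip 22.4 crest top 57.5 shank top 53.7 u thr -1.1 [55 55 55 55 57 58 58 55 57 58 57 55 57 58 57 56 57 58 58 56 55 55 54]
lane 2 tip 22.5 crest top 57.8 shank top 53.7 u thr -0.4 [55 55 55 55 57 58 57 55 57 58 57 56 56 58 58 55 58 59 57 55 55 54 53]
lane 3 tip 21.6 crest top 57.9 shank top 53.9 u thr 0.4 [55 55 55 55 57 59 56 55 57 59 58 56 57 59 58 56 57 58 57 55 55 55 52]
lane 4 tip 22.1 crest top 57.6 shank top 53.7 u thr 0.5 [53 53 54 55 58 58 58 54 53 55 58 58 57 55 53 54 55 58 58 56 54 53 53]
lane 5 tip 22.4 crest top 57.8 shank top 53.8 u thr 0.5 [53 53 54 56 57 58 57 54 53 56 57 58 58 56 53 54 56 59 58 57 55 54 53]
[ 0.5679 -0.0614  0.2147] [5.47, -0.42, 7.24, -0.01, -0.0, -0.02]
```

View pics/w28z.png

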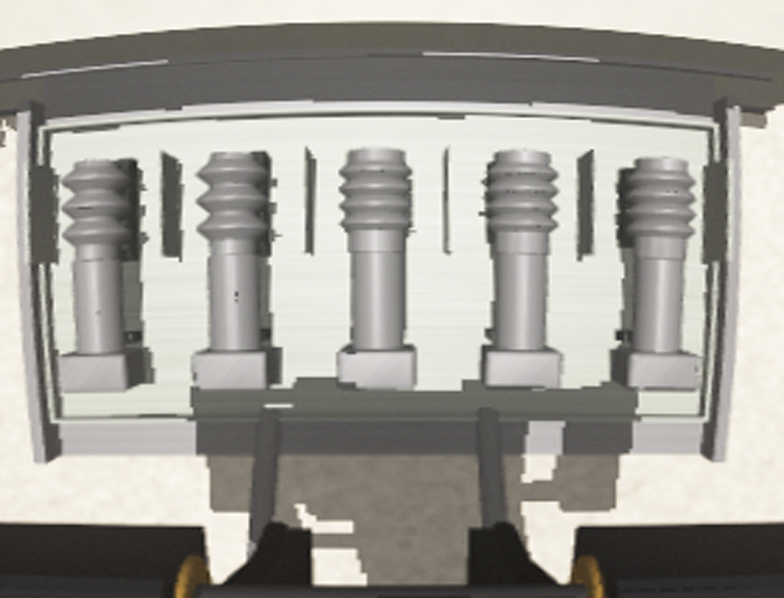

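Run:
```python
import pickle
from h import *
for f in ('w28','w18','w13','w23'):
    c,p,d,s=pickle.load(open(f+'.pkl','rb')); W=dep(c,d)
    z=W[...,2]; m=(z>.1)&(z<.125)&(W[...,1]<-.15)&(d>.05)
    X=[];Y=[]
    for x in np.arange(.42,.72,.01):
        mm=m&(np.abs(W[...,0]-x)<.004)
        if mm.sum()>8: X.append(x);Y.append(W[...,1][mm].max())
    if len(X)>5:
        k=np.polyfit(X,Y,1); res=np.array(Y)-np.polyval(k,X); print(f,len(X),'front edge y=',k.round(4),'deg',np.degrees(k[0]).round(2),'at .572:',np.polyval(k,.572).round(4),'res',res.std().round(4),'top z',np.median(z[m]).round(4))
c,p,d,s=pickle.load(open('w2.pkl','rb')); W=dep(c,d);z=W[...,2]
m=(z>.065)&(z<.1)&(W[...,1]>-.08)&(W[...,1]<.04)&(W[...,0]>.5)&(W[...,0]<.65)&(d>.12)
P=W[m]; print('handle',len(P),P.min(0).round(4),P.max(0).round(4)); b=P[np.abs(P[:,0]-.572)<.03]; print('bar y',b[:,1].min(),b[:,1].max(),'ztop',b[:,2].max())
for x in (.54,.572,.6):
    q=b[np.abs(b[:,0]-x)<.008]; print(x,q[:,1].min().round(4),q[:,1].max().round(4)) if len(q) else 0
# guides
c,p,d,s=pickle.load(open('w28.pkl','rb')); W=dep(c,d);z=W[...,2]
for lo,hi in ((.40,.44),(.70,.75)):
    m=(z>.027)&(z<.045)&(W[...,0]>lo)&(W[...,0]<hi)&(W[...,1]>-.2)&(W[...,1]<-.06)
    for y in (-.18,-.14,-.1,-.07):
        q=W[m&(np.abs(W[...,1]-y)<.004)]
        if len(q): print(lo,y,q[:,0].min().round(4),q[:,0].max().round(4),q[:,2].max().round(4))
```

```text
w28 30 front edge y= [ 0.0141 -0.2367] deg 0.81 at .572: -0.2286 res 0.0001 top z 0.1134
w18 30 front edge y= [ 0.014 -0.237] deg 0.8 at .572: -0.229 res 0.0001 top z 0.1136
w13 30 front edge y= [ 0.0142 -0.2371] deg 0.81 at .572: -0.229 res 0.0001 top z 0.1135
w23 30 front edge y= [ 0.0138 -0.2368] deg 0.79 at .572: -0.2289 res 0.0001 top z 0.1136
handle 1373 [ 0.522  -0.0242  0.0651] [0.6223 0.0143 0.0895]
bar y 0.003945835464572639 0.014292140229211325 ztop 0.08950871951154787
0.54 0.0039 0.0141
0.572 0.0042 0.0143
0.6 0.0045 0.0142
0.4 -0.18 0.4248 0.4387 0.0448
0.4 -0.14 0.4244 0.4343 0.0345
0.4 -0.1 0.4239 0.4349 0.0338
0.4 -0.07 0.423 0.4342 0.0333
0.7 -0.18 0.7096 0.7237 0.0445
0.7 -0.14 0.7095 0.7234 0.0444
0.7 -0.1 0.712 0.7223 0.034
0.7 -0.07 0.7117 0.7224 0.0348
```

```bash
python3 go.py .572 .009 .16 270.8
```

```text
[ 0.5679 -0.0614  0.2147] [5.47, -0.51, 7.04, -9.01, 0.01, -0.01]
```

Request:
play_rows(plan=[[[5, -0.5, 7.0, -1.0, 0, 0], [5, -0.5, 7.0, -2.0, 0, 0], [5, -0.5, 7.0, -3.0, 0, 0], [5, -0.5, 7.0, -4.0, 0, 0], [5, -0.5, 7.0, -5.0, 0, 0]]], hand=0.4)

```text
time_s: 33.58
tcp_pos: [0.5724, 0.0085, 0.1654]
ee_rot: [[-0.001, -0.629, -0.777], [-0.0, -0.777, 0.629], [-1.0, 0.001, 0.001]]
wrist_force: [1.3, -0.3, -0.3]
gripper_width: 0.404
```

```bash
python3 go.py .572 .009 .16 270.8
```

```text
[0.5724 0.0085 0.1654] [0.54, -0.01, 0.06, -3.98, 0.01, -0.0]
```

Request:
play_rows(plan=[[[0.5, 0, 0, -1.0, 0, 0], [0.5, 0, 0, -2.0, 0, 0], [0.5, 0, 0, -3.0, 0, 0], [0.5, 0, 0, -4.0, 0, 0], [0.5, 0, 0, -4.0, 0, 0]]])

```text
time_s: 34.2
tcp_pos: [0.5727, 0.0085, 0.1607]
ee_rot: [[-0.001, 0.01, -1.0], [-0.0, -1.0, -0.01], [-1.0, 0.0, 0.001]]
wrist_force: [-0.9, -0.5, 0.2]
gripper_width: 0.402
```

```bash
python3 go.py .572 .009 .068 270.8; python3 shot.py w29
```

```text
[0.5727 0.0085 0.1607] [9.27, -0.05, 0.05, -0.02, 0.01, -0.0]
[0.5727 0.0085 0.1607] [ 17.1  20.  -12.1  -0.  -57.9  73.5] 0.05000179
```

View pics/w29.png

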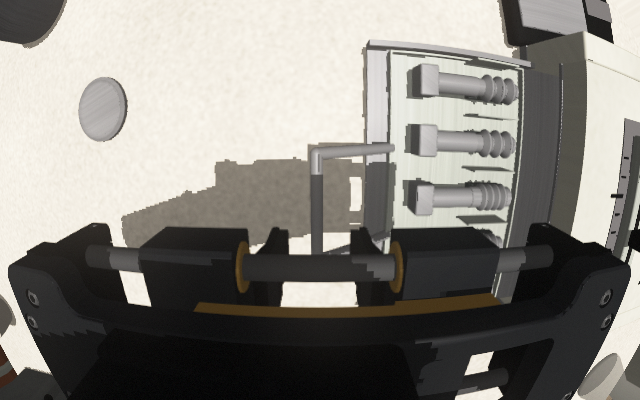

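Request:
play_rows(plan=[[[4.0, 0, 0, 0, 0, 0], [8.0, 0, 0, 0, 0, 0], [9.2, 0, 0, 0, 0, 0], [9.2, 0, 0, 0, 0, 0]]])

```text
time_s: 34.75
tcp_pos: [0.5736, 0.0091, 0.0688]
ee_rot: [[-0.001, 0.012, -1.0], [-0.001, -1.0, -0.012], [-1.0, 0.001, 0.001]]
wrist_force: [0.3, 0.1, 0.1]
gripper_width: 0.401
```

Request:
play_rows(plan=[[[0, 0, 0, 0, 0, 0], [0, 0, 0, 0, 0, 0], [0, 0, 0, 0, 0, 0], [0, 0, 0, 0, 0, 0], [0, 0, 0, 0, 0, 0]]], hand=0)

```text
time_s: 35.38
tcp_pos: [0.5743, 0.0103, 0.0698]
ee_rot: [[0.002, 0.013, -1.0], [0.001, -1.0, -0.013], [-1.0, -0.001, -0.002]]
wrist_force: [-1.8, 5.9, 4.3]
gripper_width: 0.101
```

```bash
python3 go.py .5744 -.1637 .068 270.8
```

```text
[0.5743 0.0103 0.0698] [0.16, 17.39, 0.22, -0.0, -0.01, 0.01]
```

Request:
play_rows(plan=[[[0, 0.4, 0, 0, 0, 0], [0, 1.2, 0, 0, 0, 0], [0, 2.1, 0, 0, 0, 0], [0, 3.0, 0, 0, 0, 0], [0, 4.0, 0, 0, 0, 0]]])

```text
time_s: 36.0
tcp_pos: [0.576, -0.0284, 0.0698]
ee_rot: [[0.005, 0.014, -1.0], [0.003, -1.0, -0.014], [-1.0, -0.003, -0.005]]
wrist_force: [-0.6, 10.1, 3.0]
gripper_width: 0.104
```

Request:
play_rows(plan=[[[0, 1.0, 0, 0, 0, 0], [0, 2.0, 0, 0, 0, 0], [0, 3.0, 0, 0, 0, 0], [0, 4.0, 0, 0, 0, 0], [0, 5.0, 0, 0, 0, 0]]])

```text
time_s: 36.62
tcp_pos: [0.5765, -0.0785, 0.0698]
ee_rot: [[0.004, 0.014, -1.0], [0.003, -1.0, -0.014], [-1.0, -0.003, -0.004]]
wrist_force: [-0.3, 10.9, 3.0]
gripper_width: 0.105
```

Request:
play_rows(plan=[[[0, 1.0, 0, 0, 0, 0], [0, 2.0, 0, 0, 0, 0], [0, 3.0, 0, 0, 0, 0], [0, 4.0, 0, 0, 0, 0], [0, 5.0, 0, 0, 0, 0]]])

```text
time_s: 37.25
tcp_pos: [0.5768, -0.1285, 0.0698]
ee_rot: [[0.003, 0.013, -1.0], [0.003, -1.0, -0.013], [-1.0, -0.003, -0.003]]
wrist_force: [-0.1, 11.6, 5.2]
gripper_width: 0.105
```

```bash
python3 shot.py w30; python3 go.py .5763 -.1637 .069 270.8
```

```text
[ 0.5768 -0.1285  0.0698] [  3.1  27.2 -15.5  -0.2 -47.1  87.8] 0.050001148
[ 0.5767 -0.1299  0.0698] [0.08, 3.38, 0.09, -0.01, -0.02, 0.01]
```

View pics/w30.png

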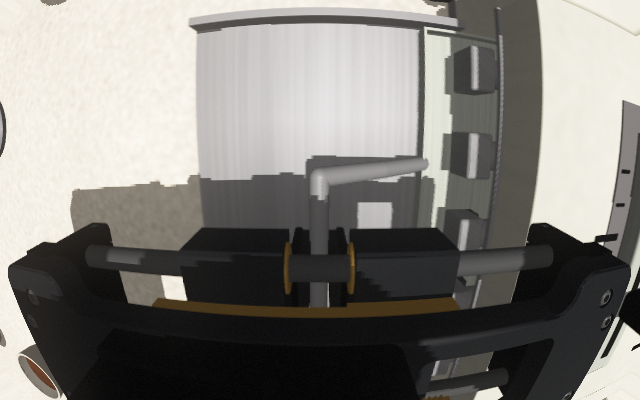

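Request:
play_rows(plan=[[[0, 1.0, 0, 0, 0, 0], [0, 2.0, 0, 0, 0, 0], [0, 2.8, 0, 0, 0, 0], [0, 2.8, 0, 0, 0, 0]]])

```text
time_s: 37.8
tcp_pos: [0.5769, -0.1575, 0.0698]
ee_rot: [[0.003, 0.013, -1.0], [0.001, -1.0, -0.013], [-1.0, -0.001, -0.003]]
wrist_force: [0.9, 7.3, 4.3]
gripper_width: 0.102
```

Request:
play_rows(plan=[[[0, 0.3, 0, 0, 0, 0], [0, 0.6, 0, 0, 0, 0], [0, 0.8, 0, 0, 0, 0]]])

```text
time_s: 38.17
tcp_pos: [0.5768, -0.1633, 0.0698]
ee_rot: [[0.002, 0.013, -1.0], [0.004, -1.0, -0.013], [-1.0, -0.004, -0.002]]
wrist_force: [-0.8, 20.6, 9.1]
gripper_width: 0.101
```

Request:
play_rows(plan=[[[0, 0.1, 0, 0, 0, 0], [0, 0.2, 0, 0, 0, 0], [0, 0.2, 0, 0, 0, 0]]])

```text
time_s: 38.55
tcp_pos: [0.5762, -0.1637, 0.0698]
ee_rot: [[0.001, 0.013, -1.0], [0.006, -1.0, -0.013], [-1.0, -0.006, -0.001]]
wrist_force: [-2.4, 21.2, 9.5]
gripper_width: 0.1
```

Request:
play_rows(plan=[[[0, 0.15, 0, 0, 0, 0], [0, 0.3, 0, 0, 0, 0], [0, 0.3, 0, 0, 0, 0]]])

```text
time_s: 38.92
tcp_pos: [0.5759, -0.1639, 0.0698]
ee_rot: [[0.0, 0.013, -1.0], [0.009, -1.0, -0.013], [-1.0, -0.009, -0.0]]
wrist_force: [-3.8, 32.1, 12.1]
gripper_width: 0.103
```

```bash
python3 shot.py w31
python3 - <<'E'
from h import *
s=r.sense(); print(s['wrist_force'],s['tcp_pos'],s['gripper_width'])
E
```

```text
[ 0.5759 -0.1639  0.0698] [ -0.7  28.  -13.9  -0.7 -48.1  91.9] 0.05000017
[-4.59672709 31.76829404 11.32105276] [ 0.57586345 -0.16394733  0.0697559 ] 0.10440854112478137
```

View pics/w31.png

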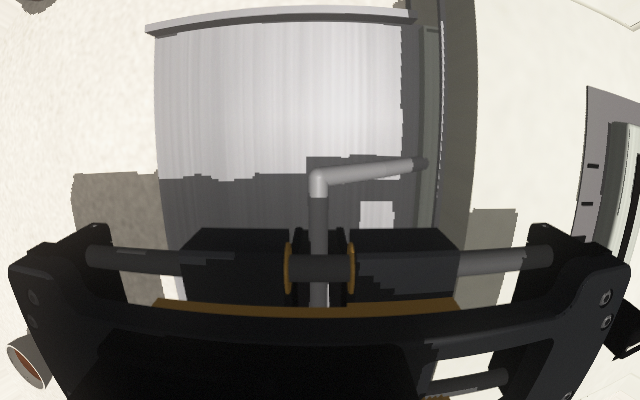

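Request:
play_rows(plan=[[[0, -0.3, 0, 0, 0, 0], [0, -0.4, 0, 0, 0, 0]]])

```text
time_s: 39.22
tcp_pos: [0.5759, -0.1638, 0.0698]
ee_rot: [[-0.0, 0.014, -1.0], [0.004, -1.0, -0.014], [-1.0, -0.004, 0.0]]
wrist_force: [-1.9, 14.1, 7.8]
gripper_width: 0.099
```

Request:
play_rows(plan=[[[0, 0, 0, 0, 0, 0], [0, 0, 0, 0, 0, 0], [0, 0, 0, 0, 0, 0]]], hand=0.4)

```text
time_s: 39.6
tcp_pos: [0.5756, -0.1682, 0.0686]
ee_rot: [[-0.001, 0.013, -1.0], [-0.0, -1.0, -0.013], [-1.0, 0.0, 0.001]]
wrist_force: [0.3, -0.8, -0.3]
gripper_width: 0.345
```

Request:
play_rows(plan=[[[-5, 0, 0, 0, 0, 0], [-10, 0, 0, 0, 0, 0], [-15, 0, 0, 0, 0, 0], [-17, 0, 0, 0, 0, 0], [-17, 0, 0, 0, 0, 0]]])

```text
time_s: 40.22
tcp_pos: [0.5765, -0.1683, 0.2405]
ee_rot: [[0.004, 0.012, -1.0], [-0.0, -1.0, -0.012], [-1.0, 0.0, -0.004]]
wrist_force: [0.3, -0.2, -0.8]
gripper_width: 0.401
```

```bash
python3 shot.py w32
python3 - <<'E'
import pickle
from h import *
c,p,d,s=pickle.load(open('w32.pkl','rb')); W=dep(c,d); z=W[...,2]
m=(z>.065)&(z<.1)&(W[...,1]<-.13)&(W[...,1]>-.2)&(W[...,0]>.5)&(W[...,0]<.65)&(d>.12)
for x in (.54,.56,.58,.6,.62):
    q=W[m&(np.abs(W[...,0]-x)<.008)]
    if len(q)>4: print(x,len(q),q.min(0).round(4),q.max(0).round(4))
print(row([.548,-.25,.25],180.8,s))
E
```

```text
[ 0.5765 -0.1683  0.2405] [ -0.8  18.9  -1.7   0.  -69.2  91.5] 0.050000206
0.54 171 [ 0.532  -0.194   0.0654] [ 0.5479 -0.1601  0.0895]
0.56 131 [ 0.5523 -0.1686  0.0828] [ 0.5679 -0.16    0.0888]
0.58 134 [ 0.572  -0.1684  0.0833] [ 0.5878 -0.1599  0.0888]
0.6 137 [ 0.5922 -0.1682  0.0832] [ 0.608  -0.1598  0.0887]
0.62 333 [ 0.6121 -0.1971  0.065 ] [ 0.6239 -0.1596  0.0887]
[-0.95, 8.13, 2.95, 8.99, -0.02, 0.01]
```

View pics/w32.png

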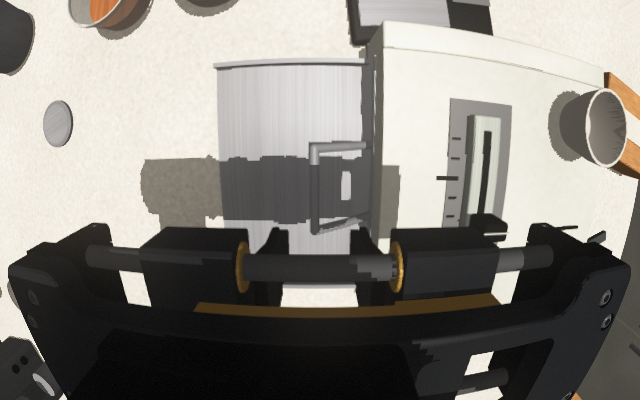

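Request:
play_rows(plan=[[[-2, 8.0, 0.2, 1.0, 0, 0], [-2, 8.0, 0.2, 2.0, 0, 0], [-2, 8.0, 0.2, 3.0, 0, 0], [-2, 8.0, 0.2, 4.0, 0, 0], [-2, 8.0, 0.2, 5.0, 0, 0]]])

```text
time_s: 40.9
tcp_pos: [0.5739, -0.2478, 0.256]
ee_rot: [[-0.005, -0.762, -0.648], [0.001, -0.648, 0.762], [-1.0, 0.003, 0.004]]
wrist_force: [0.3, 0.3, 0.3]
gripper_width: 0.399
```

Request:
play_rows(plan=[[[0, 0, 0, 1.0, 0, 0], [0, 0, 0, 2.0, 0, 0], [0, 0, 0, 3.0, 0, 0], [0, 0, 0, 4.0, 0, 0], [0, 0, 0, 4.0, 0, 0]]])

```text
time_s: 41.52
tcp_pos: [0.5742, -0.2477, 0.2565]
ee_rot: [[-0.004, -1.0, -0.014], [0.001, -0.014, 1.0], [-1.0, 0.004, 0.001]]
wrist_force: [0.7, -1.2, -0.3]
gripper_width: 0.396
```

```bash
python3 shot.py w33;python3 - <<'E'
import cv2
p=cv2.imread('pics/w33.png'); cv2.imwrite('pics/w33z.png',cv2.resize(p[0:250,160:480],None,fx=2.5,fy=2.4,interpolation=cv2.INTER_CUBIC))
E
```

```text
[ 0.5742 -0.2477  0.2565] [ -8.5  21.1   3.9  -0.  -73.    9.4] 0.05000037
```

View pics/w33z.png

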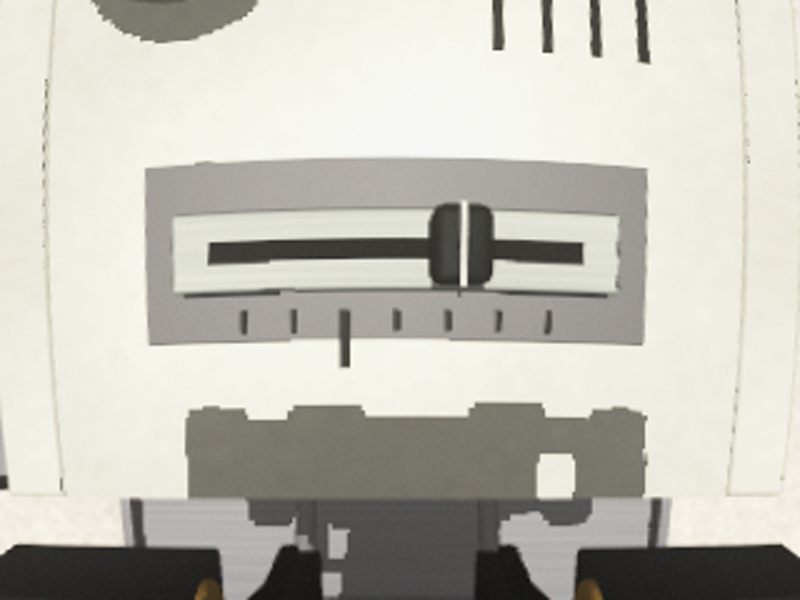

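Run:
```python
import pickle
from h import *
c,p,d,s=pickle.load(open('w33.pkl','rb')); W=dep(c,d)
g=cv2.cvtColor(p,cv2.COLOR_BGR2GRAY)
e=np.array([.9999,.014])
for X,Y in [(244,322),(294,321),(345,338),(397,320),(448,320),(499,320),(548,321)]:
    u,v=160+X/2.5,Y/2.4; ui,vi=int(round(u)),int(round(v))
    # refine centroid of dark in window
    w=g[vi-5:vi+6,ui-6:ui+7].astype(float); k=np.clip(100-w,0,None); uu=(k.sum(0)*np.arange(ui-6,ui+7)).sum()/k.sum(); 
    q=onz(c,(uu,v),W[vi,ui,2])[0]; print(round(uu,2),v.__round__(1),q.round(4),'s',round(float(q[:2]@e)*1e3,2))
z=W[...,2]; m=(z>.15)&(z<.18)&(W[...,1]<-.28)&(W[...,1]>-.36)&(np.abs(W[...,0]-.55)<.05)&(d>.05)
q=W[m]; print('grip',len(q),q.min(0).round(4),q.max(0).round(4),np.median(q,0).round(4))
ys,xs=np.where(m); 
m2=m&(g>120); ys,xs=np.where(m2); print('line px',xs.mean(),ys.mean(),W[m2].mean(0).round(4) if m2.any() else 0)
```

```text
257.42 134.2 [ 0.6353 -0.3037  0.1155] s 630.94
277.08 133.8 [ 0.6156 -0.3039  0.1162] s 611.31
297.83 140.8 [ 0.5954 -0.297   0.1161] s 591.14
318.57 133.3 [ 0.5753 -0.3045  0.1144] s 571.02
339.18 133.3 [ 0.5554 -0.3049  0.1158] s 551.06
359.27 133.3 [ 0.5358 -0.3055  0.1159] s 531.45
378.83 133.8 [ 0.5162 -0.3058  0.115 ] s 511.84
grip 811 [ 0.5443 -0.3475  0.1521] [ 0.5649 -0.3197  0.167 ] [ 0.5553 -0.3337  0.1647]
line px 345.9318181818182 99.37121212121212 [ 0.5539 -0.3351  0.1648]
```

```bash
python3 go.py .554 -.334 .137 180.8
```

```text
[ 0.5743 -0.2477  0.2569] [11.99, 2.12, -8.61, 0.01, 0.0, -0.02]
```

Request:
play_rows(plan=[[[3, 2.1, -8.6, 0, 0, 0], [3, 2.1, -8.6, 0, 0, 0], [3, 2.1, -8.6, 0, 0, 0]]])

```text
time_s: 41.95
tcp_pos: [0.5535, -0.3354, 0.2265]
ee_rot: [[-0.004, -1.0, -0.012], [0.001, -0.012, 1.0], [-1.0, 0.004, 0.002]]
wrist_force: [-0.5, 1.0, -1.0]
gripper_width: 0.4
```

```bash
python3 shot.py w34; python3 go.py .554 -.334 .137 180.8
```

```text
[ 0.5535 -0.3354  0.2265] [-16.9  24.2   4.4  -0.  -70.4  17.6] 0.05000078
[ 0.5543 -0.3346  0.2275] [9.05, 0.01, 0.05, -0.01, 0.01, -0.01]
```

View pics/w34.png

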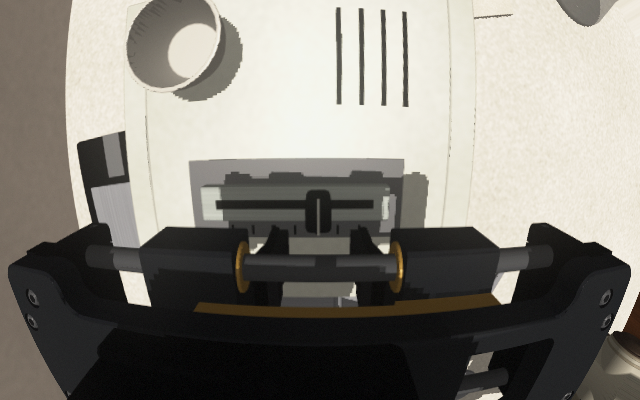

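Request:
play_rows(plan=[[[4.0, 0, 0.05, 0, 0, 0], [8.0, 0, 0.05, 0, 0, 0], [9.0, 0, 0.05, 0, 0, 0], [9.0, 0, 0.05, 0, 0, 0]]])

```text
time_s: 42.5
tcp_pos: [0.5557, -0.3331, 0.1394]
ee_rot: [[0.0, -1.0, -0.015], [-0.001, -0.015, 1.0], [-1.0, -0.0, -0.001]]
wrist_force: [-0.8, 0.7, 0.5]
gripper_width: 0.394
```

Request:
play_rows(plan=[[[0, 0, 0, 0, 0, 0], [0, 0, 0, 0, 0, 0], [0, 0, 0, 0, 0, 0], [0, 0, 0, 0, 0, 0]]], hand=0)

```text
time_s: 43.0
tcp_pos: [0.5554, -0.3337, 0.1405]
ee_rot: [[0.002, -1.0, -0.013], [-0.001, -0.013, 1.0], [-1.0, -0.002, -0.001]]
wrist_force: [-1.1, 0.9, 6.6]
gripper_width: 0.23
```

Request:
play_rows(plan=[[[0, -1.0, 0, 0, 0, 0], [0, -2.0, 0, 0, 0, 0], [0, -3.0, 0, 0, 0, 0], [0, -4.0, 0, 0, 0, 0], [0, -4.05, 0, 0, 0, 0]]])

```text
time_s: 43.62
tcp_pos: [0.5973, -0.3331, 0.1406]
ee_rot: [[0.003, -1.0, -0.014], [-0.001, -0.014, 1.0], [-1.0, -0.003, -0.002]]
wrist_force: [-0.1, 2.3, 5.0]
gripper_width: 0.23
```

Request:
play_rows(plan=[[[0, 0, 0, 0, 0, 0], [0, 0, 0, 0, 0, 0], [0, 0, 0, 0, 0, 0]]], hand=0.38)

```text
time_s: 44.0
tcp_pos: [0.5953, -0.3329, 0.1384]
ee_rot: [[-0.001, -1.0, -0.013], [0.0, -0.013, 1.0], [-1.0, 0.001, 0.0]]
wrist_force: [-0.3, 0.2, 0.0]
gripper_width: 0.371
```

Request:
play_rows(plan=[[[-4.0, 0, 0, 0, 0, 0], [-8.0, 0, 0, 0, 0, 0], [-12, 0, 8.0, 0, 0, 0], [-12, 0, 8.5, 0, 0, 0], [-12, 0, 8.5, 0, 0, 0]]])

```text
time_s: 44.62
tcp_pos: [0.5951, -0.2463, 0.2607]
ee_rot: [[0.003, -1.0, -0.016], [-0.0, -0.016, 1.0], [-1.0, -0.003, -0.001]]
wrist_force: [0.7, -0.3, -0.2]
gripper_width: 0.38
```

```bash
python3 shot.py w35;python3 - <<'E'
import cv2
p=cv2.imread('pics/w35.png'); cv2.imwrite('pics/w35z.png',cv2.resize(p[40:200,220:420],None,fx=4,fy=3.75,interpolation=cv2.INTER_CUBIC))
E
```

```text
[ 0.5951 -0.2463  0.2607] [ -8.1  22.6   6.8   0.  -74.    9. ] 0.050000135
```

View pics/w35z.png

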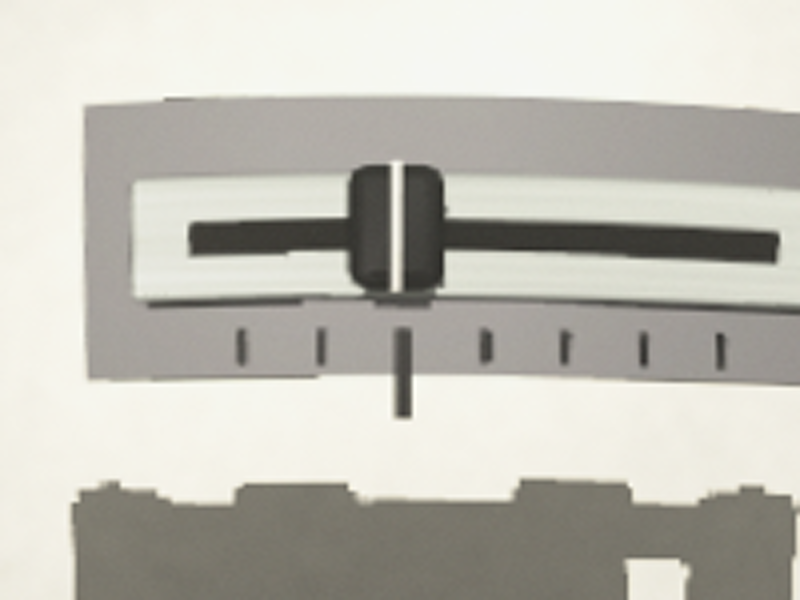

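Run:
```python
import pickle
from h import *
c,p,d,s=pickle.load(open('w35.pkl','rb')); W=dep(c,d)
g=cv2.cvtColor(p,cv2.COLOR_BGR2GRAY); e=np.array([.9999,.014]); z=W[...,2]
m=(z>.15)&(z<.18)&(W[...,1]<-.28)&(W[...,1]>-.36)&(np.abs(W[...,0]-.595)<.05)&(d>.05)
m2=m&(g>130); ys,xs=np.where(m2); print('line px',xs.mean(),ys.mean(),W[m2].mean(0).round(4),'s',W[m2][:,:2].mean(0)@e)
q=W[m]; print(q.min(0),q.max(0))
for X,Y in [(241,346),(321,346),(403,372),(485,346),(565,347),(643,348),(720,350)]:
    u,v=220+X/4,40+Y/3.75; ui,vi=int(round(u)),int(round(v))
    w=g[vi-4:vi+5,ui-6:ui+7].astype(float); k=np.clip(100-w,0,None); uu=(k.sum(0)*np.arange(ui-6,ui+7)).sum()/k.sum(); q=onz(c,(uu,v),.1157)[0]; print(round(uu,2),q.round(4),'s',q[:2]@e)
print(r.sense()['tcp_pos'],c['C'])
cal_t=cal('top'); p,dd=r.capture('top'); cv2.imwrite('pics/top2.png',p)
p,dd=r.capture('side'); cv2.imwrite('pics/side2.png',p)
```

```text
line px 318.0 100.68141592920354 [ 0.5981 -0.3325  0.165 ] s 0.5933572158121707
[ 0.5879338  -0.34725478  0.1515797 ] [ 0.60803508 -0.31892999  0.16730509]
280.0 [ 0.6354 -0.304   0.1157] s 0.6311094243699786
300.0 [ 0.6156 -0.3041  0.1157] s 0.6113105462636811
320.56 [ 0.5953 -0.2974  0.1157] s 0.5911025397780403
341.22 [ 0.5752 -0.3047  0.1157] s 0.5708328758698261
360.64 [ 0.5559 -0.3051  0.1157] s 0.5516004934798209
380.48 [ 0.536  -0.3056  0.1157] s 0.5316265656462472
399.62 [ 0.5162 -0.306   0.1157] s 0.5118744080009859
[ 0.59462435 -0.24722137  0.25944023] [ 0.59607638 -0.31685393  0.42152835]
```

View pics/side2.png

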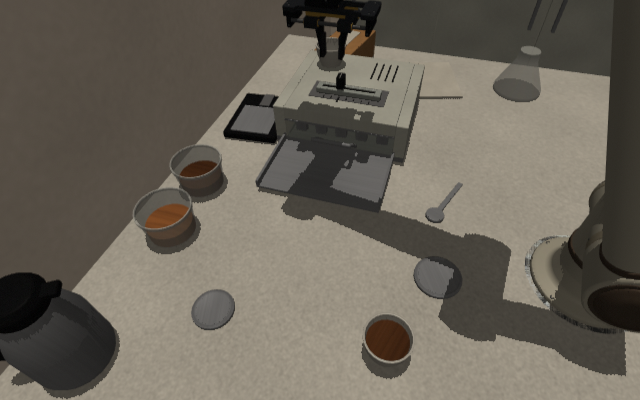

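```bash
python3 go.py .5968 -.333 .139 180.8
```

```text
[ 0.5941 -0.2483  0.258 ] [11.9, -0.18, -8.47, -0.01, 0.0, -0.01]
```

Request:
play_rows(plan=[[[2.0, -0.2, -6.0, 0, 0, 0], [3.0, -0.2, -8.5, 0, 0, 0], [7.0, -0.2, -8.5, 0, 0, 0], [11.0, -0.2, -8.5, 0, 0, 0], [11.9, -0.2, -8.5, 0, 0, 0]]])

```text
time_s: 45.4
tcp_pos: [0.5949, -0.3334, 0.1353]
ee_rot: [[-0.008, -1.0, -0.011], [0.003, -0.011, 1.0], [-1.0, 0.008, 0.003]]
wrist_force: [0.9, 0.1, -0.1]
gripper_width: 0.381
```

Request:
play_rows(plan=[[[0, 0, 0, 0, 0, 0], [0, 0, 0, 0, 0, 0], [0, 0, 0, 0, 0, 0], [0, 0, 0, 0, 0, 0]]], hand=0)

```text
time_s: 45.9
tcp_pos: [0.5983, -0.3335, 0.1419]
ee_rot: [[0.003, -1.0, -0.013], [-0.002, -0.013, 1.0], [-1.0, -0.003, -0.002]]
wrist_force: [-0.9, -1.7, 3.1]
gripper_width: 0.227
```

Request:
play_rows(plan=[[[0, 0.15, 0, 0, 0, 0], [0, 0.32, 0, 0, 0, 0], [0, 0.32, 0, 0, 0, 0], [0, 0.32, 0, 0, 0, 0]]])

```text
time_s: 46.4
tcp_pos: [0.5955, -0.3336, 0.1418]
ee_rot: [[0.004, -1.0, -0.013], [-0.002, -0.013, 1.0], [-1.0, -0.004, -0.002]]
wrist_force: [0.5, -1.1, 5.8]
gripper_width: 0.229
```

Request:
play_rows(plan=[[[0, 0.04, 0, 0, 0, 0], [0, 0.04, 0, 0, 0, 0]]])

```text
time_s: 46.65
tcp_pos: [0.5953, -0.3336, 0.1418]
ee_rot: [[0.004, -1.0, -0.014], [-0.002, -0.014, 1.0], [-1.0, -0.004, -0.002]]
wrist_force: [1.8, -1.0, 5.9]
gripper_width: 0.228
```

Request:
play_rows(plan=[[[0, 0, 0, 0, 0, 0], [0, 0, 0, 0, 0, 0], [0, 0, 0, 0, 0, 0]]], hand=0.38)

```text
time_s: 47.02
tcp_pos: [0.5933, -0.3325, 0.1389]
ee_rot: [[-0.002, -1.0, -0.013], [0.001, -0.013, 1.0], [-1.0, 0.002, 0.001]]
wrist_force: [0.3, -0.9, -0.1]
gripper_width: 0.373
```

Request:
play_rows(plan=[[[-4.0, 0, 0, 0, 0, 0], [-8.0, 0, 0, 0, 0, 0], [-12, 0, 8.0, 0, 0, 0], [-12, 0, 8.5, 0, 0, 0], [-12, 0, 8.5, 0, 0, 0]]])

```text
time_s: 47.65
tcp_pos: [0.5933, -0.2461, 0.2614]
ee_rot: [[0.002, -1.0, -0.016], [-0.0, -0.016, 1.0], [-1.0, -0.002, -0.0]]
wrist_force: [0.8, -0.1, -0.6]
gripper_width: 0.382
```

```bash
python3 shot.py w36;python3 - <<'E'
import pickle
from h import *
c,p,d,s=pickle.load(open('w36.pkl','rb')); W=dep(c,d)
cv2.imwrite('pics/w36z.png',cv2.resize(p[40:200,220:420],None,fx=4,fy=3.75,interpolation=cv2.INTER_CUBIC))
g=cv2.cvtColor(p,cv2.COLOR_BGR2GRAY); e=np.array([.9999,.014]); z=W[...,2]
m=(z>.15)&(z<.18)&(W[...,1]<-.28)&(W[...,1]>-.36)&(np.abs(W[...,0]-.595)<.05)&(d>.05)
ys,xs=np.where(m&(g>90)); k=g[ys,xs]-60.; u=(xs*k).sum()/k.sum(); v=ys.mean(); q=onz(c,(u,v),.165)[0]; print('line',u,v,q,'s',q[:2]@e)
q=W[m]; print(q.min(0),q.max(0))
mk=proj(c,[[.5953,-.2974,.1157]])[0]; ui,vi=map(int,mk.round()); w=g[vi-4:vi+5,ui-6:ui+7].astype(float); k=np.clip(100-w,0,None); uu=(k.sum(0)*np.arange(ui-6,ui+7)).sum()/k.sum(); q=onz(c,(uu,vi),.1157)[0]; print('mark',uu,vi,q.round(4),'s',q[:2]@e)
E
```

```text
[ 0.5933 -0.2461  0.2614] [ -8.1  22.4   6.6  -0.  -74.1   9. ] 0.050000105
line 318.04505625270446 100.47552447552448 [ 0.59622037 -0.33246459  0.165     ] s 0.59150623896919
[ 0.58614682 -0.34709108  0.16002846] [ 0.60630217 -0.31872067  0.16708486]
mark 318.4679054054054 139 [ 0.5955 -0.2973  0.1157] s 0.5913182594050592
```

View pics/w36z.png

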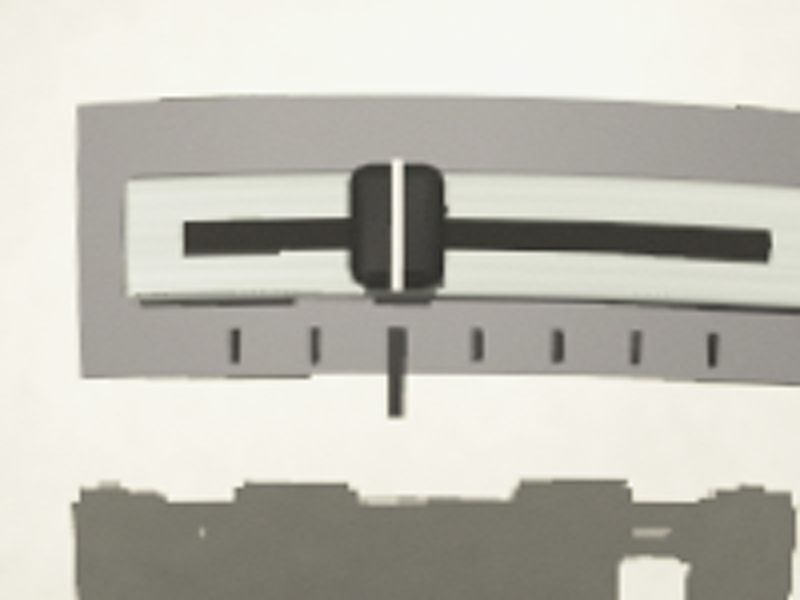

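Request:
play_rows(plan=[[[0, 2.0, 20, 0, 0, 0], [0, 2.0, 20, 0, 0, 0], [0, 2.0, 20, 0, 0, 0], [0, 2.0, 20, 0, 0, 0], [0, 2.0, 20, 0, 0, 0]]])

```text
time_s: 48.32
tcp_pos: [0.5702, -0.0483, 0.2592]
ee_rot: [[-0.002, -1.0, -0.014], [-0.0, -0.014, 1.0], [-1.0, 0.002, -0.0]]
wrist_force: [-0.2, -0.6, -0.1]
gripper_width: 0.378
```

```bash
python3 shot.py w37
python3 - <<'E'
import pickle
from h import *
c,p,d,s=pickle.load(open('w37.pkl','rb')); W=dep(c,d); z=W[...,2]
m=(z>.065)&(z<.1)&(W[...,1]<-.13)&(W[...,1]>-.2)&(W[...,0]>.5)&(W[...,0]<.65)&(d>.12)
for x in (.545,.56,.58,.6):
    q=W[m&(np.abs(W[...,0]-x)<.006)]
    if len(q)>4: print('bar',x,q[:,1].min().round(4),q[:,1].max().round(4),(q[:,1].max()-.005+.2287).round(4))
cs=cal('side'); p,dd=r.capture('side'); S=dep(cs,dd)
cv2.imwrite('pics/side3.png',cv2.resize(p[40:220,240:440],None,fx=4,fy=3.3,interpolation=cv2.INTER_CUBIC))
for k in range(5):
    x=.4665+.0545*k
    x=.4655+.0025+.055*k-.001
    q=S[(np.abs(S[...,0]-x)<.02)&(S[...,1]<-.22)&(S[...,1]>-.30)&(S[...,2]>.03)&(S[...,2]<.085)]
    if len(q): 
        f=q[q[:,1]>np.percentile(q[:,1],30)]; print('lane',k+1,len(q),'top z',np.percentile(q[:,2],98).round(4),'ymax',q[:,1].max().round(4))
E
```

```text
[ 0.5702 -0.0483  0.2592] [ 11.4  15.6  -3.7   0.  -70.8 -10.6] 0.050003164
bar 0.545 -0.1692 -0.1601 0.0636
bar 0.56 -0.169 -0.1598 0.0639
bar 0.58 -0.1685 -0.1596 0.0641
bar 0.6 -0.1686 -0.1594 0.0643
lane 1 142 top z 0.0841 ymax -0.2271
lane 2 142 top z 0.0848 ymax -0.2211
lane 3 129 top z 0.0842 ymax -0.2257
lane 4 128 top z 0.0846 ymax -0.2242
lane 5 132 top z 0.0841 ymax -0.2238
```

View pics/side3.png

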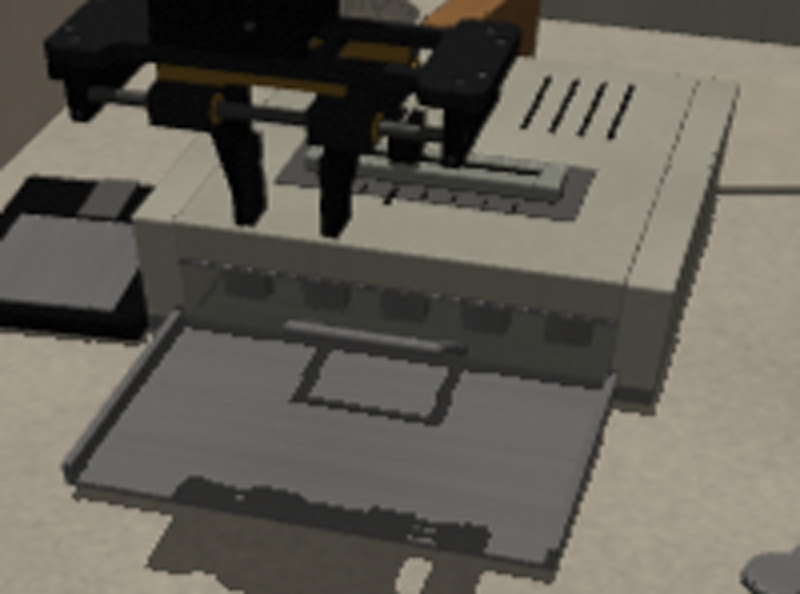

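View pics/w37.png

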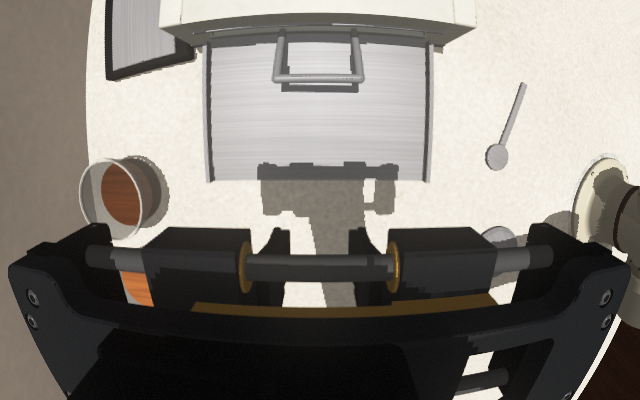

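Request:
play_rows(plan=[[[3, 0, 3, 0, 1, 0], [6, 0, 6, 0, 2, 0], [8, 0, 9, 0, 3, 0], [9.5, 0, 10, 0, 4, 0], [9.5, 0, 10, 0, 5, 0]]])

```text
time_s: 49.05
tcp_pos: [0.5694, 0.0512, 0.1639]
ee_rot: [[0.009, -1.0, -0.009], [-0.77, -0.013, 0.637], [-0.637, 0.001, -0.77]]
wrist_force: [0.3, -0.9, -0.4]
gripper_width: 0.379
```

Request:
play_rows(plan=[[[0, 0, 0, 0, 0.5, 0], [0, 0, 0, 0, 0.5, 0], [0, 0, 0, 0, 0.5, 0]]])

```text
time_s: 49.42
tcp_pos: [0.5695, 0.0507, 0.1651]
ee_rot: [[0.009, -1.0, -0.006], [-0.818, -0.011, 0.575], [-0.575, -0.001, -0.818]]
wrist_force: [-0.8, -0.5, 0.3]
gripper_width: 0.376
```

```bash
python3 shot.py w38
python3 - <<'E'
import pickle
from h import *
c,p,d,s=pickle.load(open('w38.pkl','rb')); W=dep(c,d); print(c['C'])
cv2.imwrite('pics/w38z.png',cv2.resize(p[0:260,180:460],None,fx=2.8,fy=2.3,interpolation=cv2.INTER_CUBIC))
e=np.array([.9999,.014]);ax=np.array([.014,-.9999]); o=np.array([.5768,-.1639])
t=(W[...,:2]-o)@ax; u=(W[...,:2]-o)@e; z=W[...,2]
for k in range(-2,3):
    m=(np.abs(u-.055*k)<.008)&(t>.07)&(t<.13)&(z>.036)&(z<.066)&(d>.15)
    q=t[m]; zz=z[m]
    print('lane',k+3,m.sum(),'rear face t',np.percentile(q,[2,10,30,50,90]).round(4) if m.sum()>5 else None, 'zmax',zz.max().round(4) if m.sum() else None)
m=(np.abs(u)<.03)&(np.abs(t)<.02)&(z>.07)&(z<.1)&(d>.1); print('bar t',t[m].min(),t[m].max()) if m.any() else 0
E
```

```text
[0.5695 0.0507 0.1651] [ 38.8  33.1 -23.1  41.  -78.7 -63.6] 0.05000139
[0.5688054  0.14249802 0.31412409]
lane 1 121 rear face t [0.0893 0.0897 0.0903 0.0908 0.0919] zmax 0.0589
lane 2 128 rear face t [0.089  0.0896 0.0903 0.0907 0.0918] zmax 0.0587
lane 3 134 rear face t [0.0889 0.0897 0.0903 0.0907 0.0918] zmax 0.0584
lane 4 134 rear face t [0.0889 0.0895 0.0901 0.0907 0.0921] zmax 0.0586
lane 5 114 rear face t [0.0894 0.0897 0.0903 0.0908 0.0918] zmax 0.0577
bar t -0.006768060425739156 0.0031969911548265094
```

View pics/w38z.png

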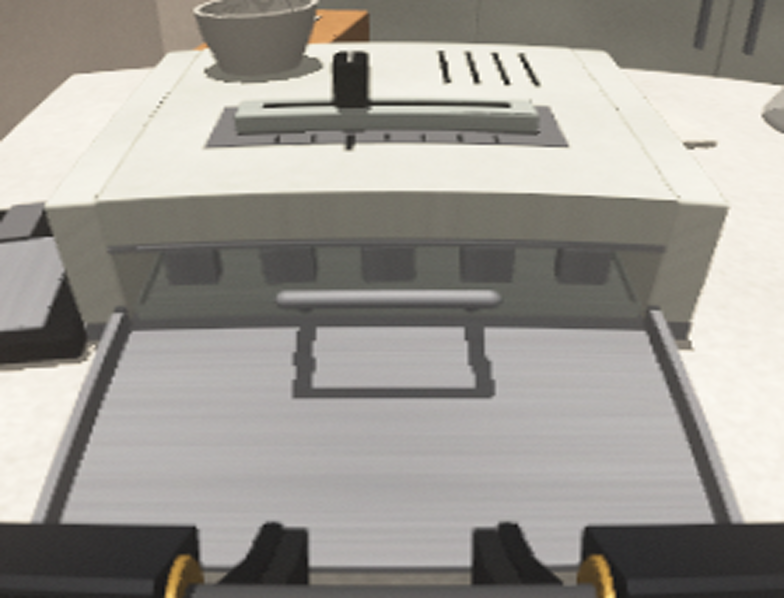

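Run:
```python
from station import r
print(r.finish_job())
```

```text
the job is handed in; nothing more can be done
None
```

The job is done and handed in at about 49 s: all five screws were present and are seated, the tray is home in the dryer, and the heat slider is on the long mark.

- **Screws:** The three fine screws are in lanes 1 to 3 and the two coarse ones in lanes 4 and 5, threaded ends towards the dryer. Before the push, all five crest tops were within 0.4 mm of each other at the seated height. After the push, the rear face of every head was 90 mm from the handle bar, as it should be. The threads themselves cannot be seen inside the dryer, so their seating after the push is judged from the heads.
- **Tray:** I pushed it against the back stop until it stopped moving at about 32 N. The handle bar measured about 64 mm in front of the mouth, against 65 mm given.
- **Slider:** The first setting was about 2 mm past the mark, so I gripped it again and corrected it. The white line then measured within about 0.2 mm of the long mark.
- **Bystanders:** The bowl and lid were not touched.

The wrist camera disagreed slightly with the given sizes: it read heights about 1.4 mm low and the lane spacing about 1.5% small. I therefore set each screw by its position relative to the gauge plates and dividers. I noticed no knocked screw and no slackened grip during the run.

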